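Set sprung tweezers to the gauge lines on a column of cases

ROBOT

A 7-joint arm with a two-finger parallel gripper is mounted at the origin on a cart in front of the work surface, level with it; the furniture and walls round the work are solid. World frame = base frame: x ahead of the robot, y to its left, z up, the work surface at z = 0. Lengths are in mm, angles in degrees, forces in N, time in s.
With the tool pointing down it reaches from about 425 to 950 mm from the base axis. Payload 16.7 kg.
Tool frame: the origin (TCP) lies midway between the tips of the shut fingers; the grasp point (between the pads) lies robot.hold_point_z behind it (robot.hold_point_z is the distance from the TCP to the grasp point, in mm); z points along the fingers, y is the line along which they close (so a half turn about z gives the same grasp; the last joint's range is limited). The gripper opens to 94 mm and grips with 3 to 60 N. Pads are 16 mm wide; open, the fingers measure 119 mm over their backs; the gripper's body (75 mm by 177 mm) begins 78 mm behind the grasp point.
Start: joints at [-71.992, 24.414, 4.234, 92.017, -1.954, 63.644, -3.845], TCP at [301.957, 603.651, 176.667] pointing down, gripper open.
Joint ranges: [-163.25, 163.25], [-28.42, 122.38], [-70.27, 78.77], [12.13, 141.07], [-58.53, 238.53], [9.26, 117.41], [-156.51, 156.51]. Speed limits (degrees/s): [108.29, 108.29, 136.94, 136.94, 172.46, 172.46, 172.46].

INTERFACE

Orientations are given as [roll, pitch, yaw] about the fixed x, y, z axes, in that order (R = Rz(yaw) Ry(pitch) Rx(roll)).
In Python, from station import robot gives the robot as it stands. The module is installed in compiled form; this text tells all that it offers.
- The arm moves only by the shell command python3 -m jog 'ROWS'. ROWS is JSON, a list of rows, each an object of numbers: "x", "y", "z": the shift along the world's x, y, z in m; "rx", "ry", "rz": the turn, a rotation vector about the world's x, y, z in degrees; "claw": the opening, from 0 (shut) to 1 (fully open). In form: [{"x": .., "y": .., "z": .., "rx": .., "ry": .., "rz": .., "claw": ..}, ...]. A call has 1 to 8 rows; each row shifts and turns the commanded pose from where the row before left it; what a row does not reach is not made up. A row lasts 1/12 s, in which the tool goes at most 41.7 mm and 7.16 degrees, less where a joint would pass 70% of its speed; a pose out of reach is approached as far as the arm can. A call with a gripper value outside its range is refused whole. The fingers move at their own pace and stop on an object; the grip force is fixed at half the most. Time passes only in rows, so rows that do not move let the fingers close. It gives the time, the measured TCP pose, the force, the opening and the grip force at its end, in the units of the state.
- robot.read_state(): the state, without advancing time (a new reading comes with each control period).
- robot.camera(name): name is "side" or "top" or "wrist"; returns a dict with "frame" (384x512x3 uint8, red, green, blue), "fx", "fy", "cx", "cy" (pixels), "xyz" and "rotation" of the camera in the world. Camera axes: x right, y down, z forward; pixel columns grow to the right and rows downward; lengths in mm; the calibration is good to about 2 mm. A picture is of the moment at which its call begins. There is no depth.
- robot.job_done(): hands the job in; it is judged then, once.
Trained networks look in a picture, given as the dict that the camera call returned (one of the last four; its "shot" number tells which), for a name from the list of things; names that differ only in an ending like _2 or _b are one class to them, and where a whole thing is asked for, a point or a joint stands for the part that bears it (a point fixed in the world has none). Each returns a list of dicts, best first, with "p" (0 to 1); they miss things now and then, are a little off and sometimes report something else, mostly with a low value. They report only what shows in the picture. A call takes as long as a camera call.
- robot.cut_out(thing, picture): "mask" (384x512 bool, what is visible of it) and "uv" ([column, row] in pixels, amid what is visible of it).
The state is a dict: "time": time; "qpos": joint angles; "qvel": joint speeds; "joint_efforts": joint torques, N m; "ee_pos": TCP position; "tcp_rot": TCP orientation; "ft_force": force on the tool from outside, world axes, zero at the start; "torque": the same for the moment, N m; "width": finger opening in mm; "finger_force": force on a finger pad.
Only numpy, scipy, OpenCV 4.12 (cv2) and the standard library are available. Lean on these libraries where they do the work, as an engineer would, in place of code of your own. Each camera call takes 0.05 s, during which the arm holds its last target. There are 200 camera calls.

TASK

Build a riser for setting the tweezers: where the case with the bare lid stands, put on it first the case with the widely spaced pair of lines, then the case with the close pair, each squarely, edges flush. Then take the sprung tweezers from their stand by the finger pads and squeeze them, never pinching the tips shut, until the tip gap equals the spacing of the close pair of lines, holding them level and along the lines with one tip over each line near its middle, about a centimetre above the lid and touching nothing. Keep that gap steady and finish still holding the tweezers there; leave everything else on the table where it is.

Things in the scene. Friction and masses are not known exactly. Their poses are not given: they have to be found in the camera images.
- base_case: closed wooden case, 56 x 90 x 26 mm (x, y, z), brass clasp on one 56 mm end, 130 to 250 g; bare metal plate on its lid, no lines. It is the foot of the column and stays where it is, on the flat mouse pad, whose top is 3 mm above the table. Origin: centre of its underside; z up; x across its 56 mm width, y along its 90 mm length. It starts turned at most 0.35 rad from world axes.
- wide_case: closed wooden case, 56 x 90 x 26 mm (x, y, z), brass clasp on one 56 mm end, 130 to 250 g; on its lid two dark parallel lines 36 mm apart (between centres). Goes in the middle of the column. Origin: centre of its underside; z up; x across its 56 mm width, y along its 90 mm length. It starts turned at most 0.35 rad from world axes.
- close_case: closed wooden case, 56 x 90 x 26 mm (x, y, z), brass clasp on one 56 mm end, 130 to 250 g; on its lid two dark parallel lines only 14 mm apart (between centres). Goes on top of the column. Origin: centre of its underside; z up; x across its 56 mm width, y along its 90 mm length. It starts turned at most 0.35 rad from world axes.
- close_case_lid (a point): point on top of the lid of the close_case, midway between its two lines. The lines are 40 mm long, 2.6 mm wide and run along this frame's x (centred on the point), at y = +7 and -7 mm; z up. Looks the same after a half turn about z.
- stand: dark steel stand fixed to the table, carrying the tweezers level: base plate 170 x 50 x 8 mm (x -23..147 mm), rear post at x = -8..8 mm with cheeks up to z = 55 mm beside the heel, front post at x = 127..137 mm, 48 mm wide; they carry the tweezers at z = 45 mm, free room between them. Origin: on the table under the rear post; x points along the tweezers to the front post.
- tweezers: steel sprung tweezers, 169 mm long, 40 g, balanced at the pads, lying level on the stand, tips away. Origin: middle of the heel block (26 x 16 x 12 mm), 51 mm above the table at the start; x points to the tips along the symmetry line, z up. Squeeze across y on the serrated finger pads: x = 80..110 mm (centre 95), z = -10..10 mm, 36 mm over their outer faces when free. Blades 12 mm high.
- tip_left (a point): inner face of the left (+y) tip, at its point. The free tips are 34 mm apart; they are 6 mm high.
- tip_right (a point): inner face of the right (-y) tip, at its point.
- tip_mid (a point): point midway between the tips, fixed in the tweezers' frame at x = 155 mm, y = z = 0, axes as the tweezers'. Squeezing the pads by 1 mm closes the tips by 1.63 mm: about 24 mm over the pads gives a tip gap of 14 mm. The spring takes about 2.5 N at each pad to begin to move and 5.5 N at a 14 mm gap.
- blade_left (a joint): swing of a blade (both move alike): 0 free and open, grows as the tweezers are squeezed, about 0.105 with the tips almost shut. Tip gap in mm is about 34 - 310 x value; 0.065 is a 14 mm gap.
- caliper: digital caliper lying flat, 68 x 237 x 19 mm (bystander). Origin: centre of its underside.
- small_weight: small calibration weight, 24 mm across, 30 mm high (bystander). Origin: centre of its underside.
- ring_gauge: steel setting ring, 52 mm across, 14 mm high (bystander). Origin: centre of its underside.
- plug_gauge: plug gauge lying flat, 18 x 96 x 18 mm (bystander). Origin: centre of its underside.
- micrometer: micrometer lying flat, 58 x 147 x 17 mm (bystander). Origin: centre of its underside.
- big_weight: large calibration weight, 44 mm across, 55 mm high (bystander). Origin: centre of its underside.
- part_bin: open part bin, 110 x 62 x 45 mm (bystander). Origin: centre of its underside.

How it is judged:
By the outcome, as a careful person would: the job done as asked, in the order asked, and still so for the second after the job is handed in, while the arm keeps its last pose, push and grip.
It also fails if it takes over 72 s, if anything falls off the work surface, if the arm or the gripper's body presses on something with over 40 N, if the wrist force passes 120 N, or if a joint passes its speed limit or range.

## Working session

There is one attempt and no reset: what is moved stays moved. The work goes in short steps, Python scripts to look and compute and a shell command to move; the robot and the scene stay as the last step left them, time stands still between calls to the robot, and variables do not carry over. Pictures are saved under pics/ and viewed, at most 10 in all, crops included, and the job is handed in when it is done.

```bash
mkdir -p pics; cat > h.py <<'E'
import numpy as np, cv2
from station import robot
def ray(c,uv):
    d=np.array([(uv[0]-c['cx'])/c['fx'],(uv[1]-c['cy'])/c['fy'],1.0])
    return np.array(c['xyz'],float), np.array(c['rotation'])@d
def onz(c,uv,z):
    o,d=ray(c,uv); return o+d*(z-o[2])/d[2]
def proj(c,p):
    q=np.array(c['rotation']).T@(np.array(p,float)-np.array(c['xyz']))
    return np.array([c['fx']*q[0]/q[2]+c['cx'],c['fy']*q[1]/q[2]+c['cy']])
def save(c,n,k=1.5): cv2.imwrite('pics/'+n,cv2.resize(c['frame'][:,:,::-1],None,fx=k,fy=k,interpolation=cv2.INTER_CUBIC))
def rect(c,mask,z):
    m=mask.astype(np.uint8); n,l,s,_=cv2.connectedComponentsWithStats(m)
    if n>1: m=(l==1+np.argmax(s[1:,4])).astype(np.uint8)
    cs,_=cv2.findContours(m,cv2.RETR_EXTERNAL,cv2.CHAIN_APPROX_NONE)
    k=max(cs,key=len)[:,0]; P=np.array([onz(c,u,z)[:2] for u in k],np.float32)
    return cv2.minAreaRect(P)
E
python3 - <<'E'
from h import *
print(robot.read_state()); print(robot.hold_point_z)
for n in ['top','side','wrist']:
    c=robot.camera(n); save(c,n+'0.png'); print(n,c['xyz'],np.round(c['rotation'],3).tolist(),c['fx'])
    for t in ['base_case','wide_case','close_case','stand','tweezers']:
        for r in robot.cut_out(t,c)[:2]:
            print(t,round(r['p'],2),np.round(r['uv']),r['mask'].sum(),np.round(onz(c,r['uv'],26)), rect(c,r['mask'],26) if n=='top' else '')
E
```

```text
{'time': 0.0, 'qpos': array([-71.99413258,  24.45067931,   4.23075839,  92.05211505,
        -1.95489839,  63.64431629,  -3.84516062]), 'qvel': array([ 0.02377674, -0.03288645,  0.02332193,  0.01191385, -0.06065375,
       -0.13748593, -0.02964471]), 'joint_efforts': array([-8.30957269e-04, -9.35829377e+01,  3.66599277e+00, -4.54198980e+01,
       -4.90581547e-02,  2.04869971e-02,  1.20908885e-04]), 'ee_pos': array([301.74037483, 603.26089241, 175.96433837]), 'tcp_rot': array([-1.79925157e+02,  4.36922101e-03,  1.53426018e+02]), 'ft_force': array([-1.48193252, -0.44191776, -0.03885564]), 'torque': array([-3.70056947e-02,  2.94811091e-02, -8.66890934e-05]), 'finger_force': 0.0, 'width': 94.1251653455299}
18.8
top [ 446.55869744  -42.32204444 1022.83696611] [-172.171, -1.693, -88.58] 355.34363513115886Traceback (most recent call last):
  File "<stdin>", line 7, in <module>
  File "h.py", line 7, in onz
    o,d=ray(c,uv); return o+d*(z-o[2])/d[2]
                                       ~^^^
IndexError: invalid index to scalar variable.
```

```bash
sed -i 's/^from station import robot/from station import robot\nfrom scipy.spatial.transform import Rotation as Ro\ndef RM(c): return Ro.from_euler("xyz",c["rotation"],degrees=True).as_matrix()/; s/np.array(c\[.rotation.\])/RM(c)/' h.py
python3 - <<'E'
from h import *
for n in ['top','side','wrist']:
    c=robot.camera(n); save(c,n+'0.png'); print(n,np.round(c['xyz']),np.round(c['rotation'],1),c['fx'])
    for t in ['base_case','wide_case','close_case','stand','tweezers']:
        for r in robot.cut_out(t,c)[:2]:
            print(t,round(r['p'],2),np.round(r['uv']),r['mask'].sum(),np.round(onz(c,r['uv'],26)), rect(c,r['mask'],26) if n=='top' else '')
E
```

```text
top [ 447.  -42. 1023.] [-172.2   -1.7  -88.6] 355.34363513115886
base_case 0.57 [225. 191.] 612 [588.  17.  26.] ((598.4237670898438, 2.858917236328125), (57.597068786621094, 91.11477661132812), 16.014497756958008)
wide_case 0.58 [310. 182.] 690 [ 622. -226.   26.] ((622.9514770507812, -229.112060546875), (95.95577239990234, 62.578407287597656), 81.55888366699219)
wide_case 0.34 [288. 240.] 595 [ 455. -165.   26.] ((458.9249267578125, -170.5083770751953), (53.07198715209961, 90.92178344726562), 12.504899978637695)
close_case 0.9 [289. 239.] 690 [ 458. -167.   26.] ((459.1085205078125, -171.35838317871094), (59.00012969970703, 95.65518188476562), 11.980127334594727)
stand 0.71 [145. 182.] 260 [605. 244.  26.] ((620.837890625, 247.63987731933594), (68.88575744628906, 13.990371704101562), 3.792179584503174)
stand 0.68 [152. 192.] 793 [579. 222.  26.] ((573.8677978515625, 217.55691528320312), (164.5646209716797, 48.11772918701172), 0.6984830498695374)
tweezers 0.58 [146. 205.] 238 [541. 234.  26.] ((527.690185546875, 234.44725036621094), (50.79209518432617, 22.09674835205078), 3.705937385559082)
side [524. 953. 739.] [-123.7    0.5 -176.6] 405.54275246741935
base_case 0.95 [250. 213.] 478 [598.   3.  26.] 
base_case 0.65 [199. 237.] 207 [729. 121.  26.] 
wide_case 0.88 [242. 174.] 346 [ 638. -211.   26.] 
wide_case 0.23 [251. 257.] 451 [584. 189.  26.] 
close_case 0.81 [293. 187.] 400 [ 469. -142.   26.] 
stand 0.97 [279. 275.] 397 [510. 248.  26.] 
tweezers 0.69 [253. 259.] 452 [578. 199.  26.] 
wrist [238. 634. 384.] [165.8  -0.   63.4] 326.33264242039934
```

View pics/top0.png

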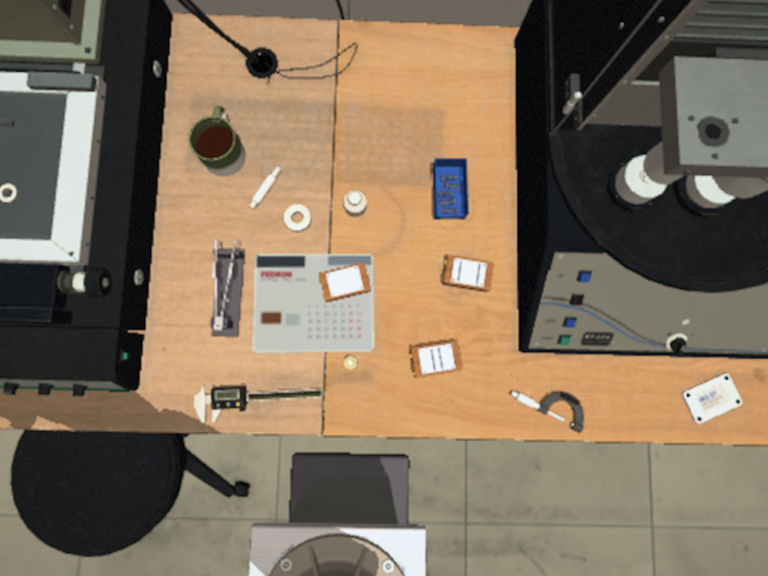

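View pics/side0.png

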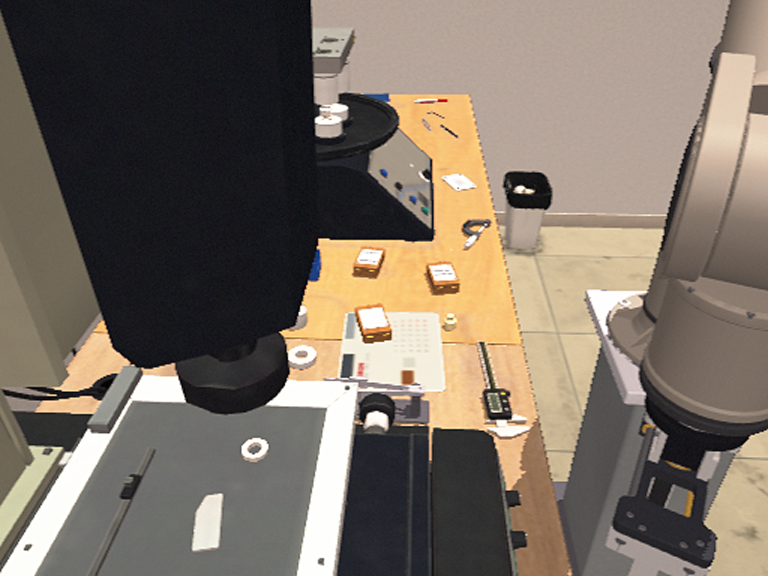

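The top picture shows, in viewed pixels: base case (344,282) on the pad, wide case (467,273), close case (436,358) and the stand with tweezers at (228,290), tips up the image (+x). The side picture shows the arm parked beside the left machine, clear of the table, and agrees with these finds.

```bash
python3 -m jog '[{"z":0.04},{"z":0.04,"y":-0.02},{"y":-0.04,"rz":-7},{"y":-0.04,"rz":-7},{"y":-0.04,"rz":-7},{"y":-0.04,"rz":-7},{"y":-0.04,"rz":-7},{"y":-0.04,"rz":-7}]'
python3 -m jog '[{"x":0.02,"y":-0.035,"rz":-7},{"x":0.02,"y":-0.035,"rz":-7},{"x":0.02,"y":-0.035,"rz":-7},{"x":0.02,"y":-0.035,"rz":-7},{"x":0.02,"y":-0.035},{"x":0.02,"y":-0.035},{"x":0.02,"y":-0.035},{"x":0.02,"y":-0.035}]'
```

```text
$[0]: bad value
$[0]: bad value
```

```bash
python3 -m jog '[{"x":0,"y":0,"z":0.04,"rx":0,"ry":0,"rz":0,"claw":1},{"x":0,"y":-0.02,"z":0.035,"rx":0,"ry":0,"rz":0,"claw":1},{"x":0,"y":-0.04,"z":0,"rx":0,"ry":0,"rz":-7,"claw":1},{"x":0,"y":-0.04,"z":0,"rx":0,"ry":0,"rz":-7,"claw":1},{"x":0,"y":-0.04,"z":0,"rx":0,"ry":0,"rz":-7,"claw":1},{"x":0,"y":-0.04,"z":0,"rx":0,"ry":0,"rz":-7,"claw":1},{"x":0,"y":-0.04,"z":0,"rx":0,"ry":0,"rz":-7,"claw":1},{"x":0,"y":-0.04,"z":0,"rx":0,"ry":0,"rz":-7,"claw":1}]'
```

```text
time: 1.67
ee_pos: [301.7, 341.8, 251.6]
tcp_rot: [180.0, -0.0, 111.1]
ft_force: [1.0, 0.7, 0.3]
width: 94.3
finger_force: 0.0
```

```bash
python3 -m jog '[{"x":0.02,"y":-0.035,"z":0,"rx":0,"ry":0,"rz":-2,"claw":1},{"x":0.02,"y":-0.035,"z":0,"rx":0,"ry":0,"rz":-2,"claw":1},{"x":0.02,"y":-0.035,"z":0,"rx":0,"ry":0,"rz":-2,"claw":1},{"x":0.02,"y":-0.035,"z":0,"rx":0,"ry":0,"rz":-2,"claw":1},{"x":0.02,"y":-0.035,"z":0,"rx":0,"ry":0,"rz":-2,"claw":1},{"x":0.02,"y":-0.035,"z":0,"rx":0,"ry":0,"rz":-2,"claw":1},{"x":0.02,"y":-0.035,"z":0,"rx":0,"ry":0,"rz":-2,"claw":1},{"x":0.02,"y":-0.035,"z":0,"rx":0,"ry":0,"rz":-2,"claw":1}]'
python3 -m jog '[{"x":0.02,"y":-0.035,"z":-0.005,"rx":0,"ry":0,"rz":-2,"claw":1},{"x":0.02,"y":-0.035,"z":-0.005,"rx":0,"ry":0,"rz":-2,"claw":1},{"x":0.02,"y":-0.035,"z":-0.005,"rx":0,"ry":0,"rz":-2,"claw":1},{"x":0.02,"y":-0.035,"z":-0.005,"rx":0,"ry":0,"rz":-2,"claw":1},{"x":0.02,"y":-0.035,"z":-0.005,"rx":0,"ry":0,"rz":-2,"claw":1},{"x":0.02,"y":-0.035,"z":-0.005,"rx":0,"ry":0,"rz":-2,"claw":1},{"x":0.02,"y":-0.035,"z":-0.005,"rx":0,"ry":0,"rz":-1,"claw":1},{"x":0.018,"y":-0.01,"z":-0.005,"rx":0,"ry":0,"rz":0,"claw":1}]'
python3 - <<'E'
from h import *
s=robot.read_state(); print(s['ee_pos'],s['tcp_rot'])
c=robot.camera('wrist'); save(c,'w1.png'); print(c['xyz'],c['rotation'])
for r in robot.cut_out('wide_case',c)[:2]: print(r['p'],r['uv'],r['mask'].sum(),rect(c,r['mask'],26))
E
```

```text
time: 2.33
ee_pos: [462.6, 61.7, 252.1]
tcp_rot: [179.9, -0.0, 95.3]
ft_force: [1.4, -0.1, 0.4]
width: 93.7
finger_force: 0.0
time: 3.0
ee_pos: [619.9, -197.4, 211.4]
tcp_rot: [180.0, 0.1, 82.1]
ft_force: [-0.7, 0.0, 0.5]
width: 93.6
finger_force: 0.0
[ 619.94575036 -197.368286    211.40319048] [1.79985175e+02 1.23619389e-01 8.20862743e+01]
[ 629.11747882 -128.19348661  418.66809614] [ 1.65753679e+02 -9.03291061e-02 -7.92837319e+00]
0.76 [265.2, 198.4] 3197 ((624.7217407226562, -231.45870971679688), (91.23428344726562, 55.60026168823242), 82.0584487915039)
```

View pics/w1.png

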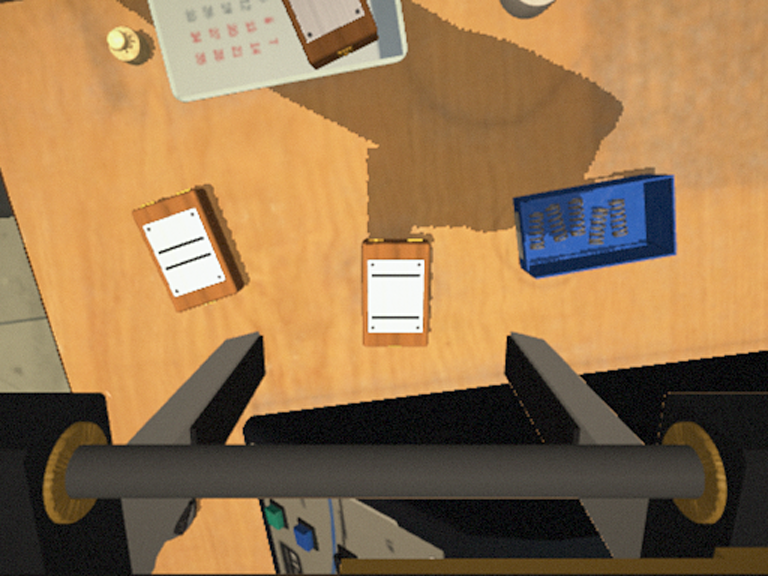

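The wrist picture shows the wide case at (396,292), close case at (187,250), with wide clearance for the fingers; the black machine lies beyond the case but away from it.

```bash
python3 -m jog '[{"x":0.005,"y":-0.034,"z":-0.01,"rx":0,"ry":0,"rz":0,"claw":1},{"x":0,"y":0,"z":-0.04,"rx":0,"ry":0,"rz":0,"claw":1},{"x":0,"y":0,"z":-0.04,"rx":0,"ry":0,"rz":0,"claw":1},{"x":0,"y":0,"z":-0.04,"rx":0,"ry":0,"rz":0,"claw":1},{"x":0,"y":0,"z":-0.04,"rx":0,"ry":0,"rz":0,"claw":1},{"x":0,"y":0,"z":-0.025,"rx":0,"ry":0,"rz":0,"claw":1},{"x":0,"y":0,"z":-0.012,"rx":0,"ry":0,"rz":0,"claw":1},{"x":0,"y":0,"z":0,"rx":0,"ry":0,"rz":0,"claw":1}]'
python3 - <<'E'
from h import *
c=robot.camera('wrist'); save(c,'w2.png')
for t in ['wide_case','close_case','base_case']:
  for r in robot.cut_out(t,c)[:1]: print(t,r['p'],r['uv'],rect(c,r['mask'],26 if t!='base_case' else 29))
E
```

```text
time: 3.77
ee_pos: [623.5, -224.2, 2.6]
tcp_rot: [-179.8, -0.0, 82.5]
ft_force: [-0.8, -0.8, 0.6]
width: 94.3
finger_force: 0.0
wide_case 0.78 [258.1, 230.4] ((624.9306030273438, -226.40284729003906), (85.27783966064453, 56.202003479003906), 82.08051300048828)
close_case 0.91 [19.9, 196.5] ((499.177001953125, -179.2667236328125), (93.56661987304688, 37.54299545288086), 71.60977172851562)
```

```bash
python3 -m jog '[{"x":0.001,"y":-0.006,"z":0.001,"rx":0,"ry":0,"rz":0,"claw":1},{"x":0,"y":0,"z":0,"rx":0,"ry":0,"rz":0,"claw":0.5},{"x":0,"y":0,"z":0,"rx":0,"ry":0,"rz":0,"claw":0.5},{"x":0,"y":0,"z":0,"rx":0,"ry":0,"rz":0,"claw":0.5},{"x":0,"y":0,"z":0,"rx":0,"ry":0,"rz":0,"claw":0.5},{"x":0,"y":0,"z":0,"rx":0,"ry":0,"rz":0,"claw":0.5},{"x":0,"y":0,"z":0,"rx":0,"ry":0,"rz":0,"claw":0.5},{"x":0,"y":0,"z":0,"rx":0,"ry":0,"rz":0,"claw":0.5}]'
```

```text
time: 4.63
ee_pos: [625.9, -231.3, 5.6]
tcp_rot: [-180.0, -0.0, 82.4]
ft_force: [-0.1, 0.2, -0.5]
width: 50.9
finger_force: 0.0
```

```bash
python3 - <<'E'
from h import *
s=robot.read_state(); print(s['width'],s['finger_force'],s['ee_pos'])
c=robot.camera('wrist'); save(c,'w3.png')
s=robot.read_state(); print(s['width'],s['finger_force'],s['ee_pos'])
E
```

```text
50.94992589342979 0.0 [ 625.9031546  -231.27084174    5.58932701]
47.9717643028076 0.0 [ 625.94648913 -231.30884119    5.61145848]
```

View pics/w3.png

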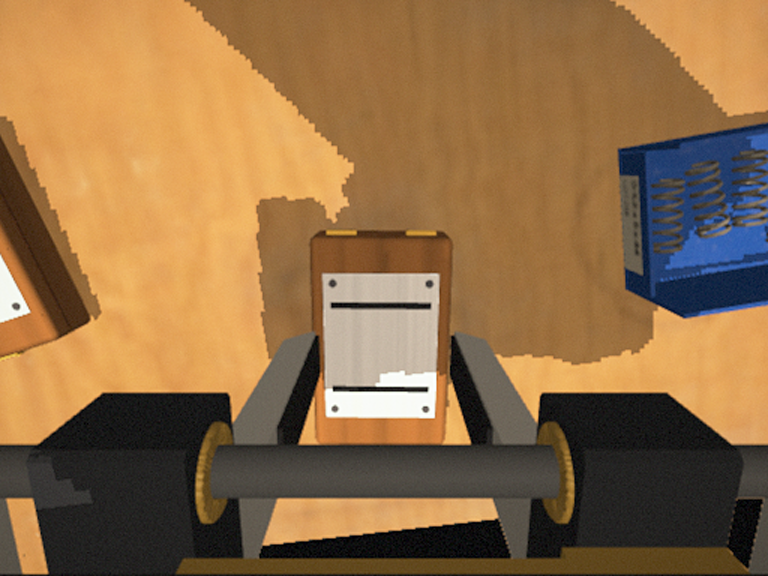

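The picture shows the wide case centred between the fingers at (382,335), pads right beside it but not yet loaded.

```bash
python3 -m jog '[{"x":0,"y":0,"z":0,"rx":0,"ry":0,"rz":0,"claw":0.3},{"x":0,"y":0,"z":0,"rx":0,"ry":0,"rz":0,"claw":0.3},{"x":0,"y":0,"z":0,"rx":0,"ry":0,"rz":0,"claw":0.3}]'
```

```text
time: 4.93
ee_pos: [625.9, -231.4, 5.6]
tcp_rot: [-180.0, -0.0, 82.4]
ft_force: [0.2, -0.3, -1.1]
width: 30.7
finger_force: 0.0
```

```bash
python3 - <<'E'
from h import *
s=robot.read_state(); print(s['width'],s['finger_force'],s['ee_pos'])
c=robot.camera('wrist'); save(c,'w4.png'); print(c['xyz'],c['rotation'],'tcp px x1.5',proj(c,s['ee_pos'])*1.5)
for r in robot.cut_out('wide_case',c)[:1]: print(r['p'],r['uv'],rect(c,r['mask'],26))
E
```

```text
30.658582647719438 0.0 [ 625.93504725 -231.35990351    5.64029616]
[ 634.72434122 -162.54447484  213.07192421] [ 1.65878786e+02 -7.21950189e-02 -7.58810029e+00] tcp px x1.5 [384.4334055  328.42178408]
0.68 [254.9, 209.9] ((624.7565307617188, -230.51268005371094), (91.69564056396484, 54.82011032104492), 82.36772155761719)
```

View pics/w4.png

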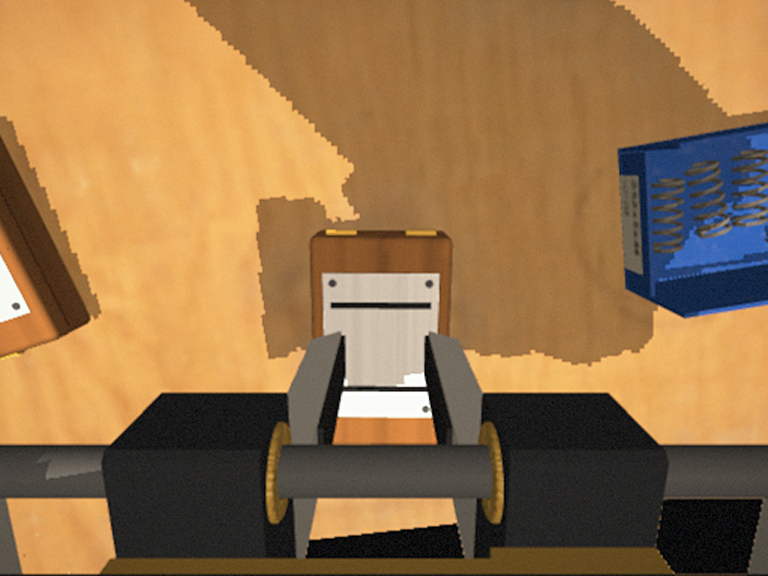

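The fingers have closed to 31 mm in front of the lid at (345..428,340), so they're above the case. The reported TCP height doesn't match the pictured tips, so I'll check that from the side.

```bash
python3 - <<'E'
from h import *
c=robot.camera('side'); s=robot.read_state(); t=s['ee_pos']
for z in (5.6,25,40): print(z,proj(c,[t[0],t[1],z]))
u=proj(c,[t[0],t[1],40]).astype(int); x0,y0=u[0]-50,u[1]-40
print(x0,y0)
cv2.imwrite('pics/s2.png',cv2.resize(c['frame'][y0:y0+75,x0:x0+100,::-1],None,fx=8,fy=8,interpolation=cv2.INTER_CUBIC))
E
```

```text
5.6 [246.55917271 176.33280102]
25 [246.45162577 171.49390046]
40 [246.36731808 167.70061222]
196 127
```

View pics/s2.png

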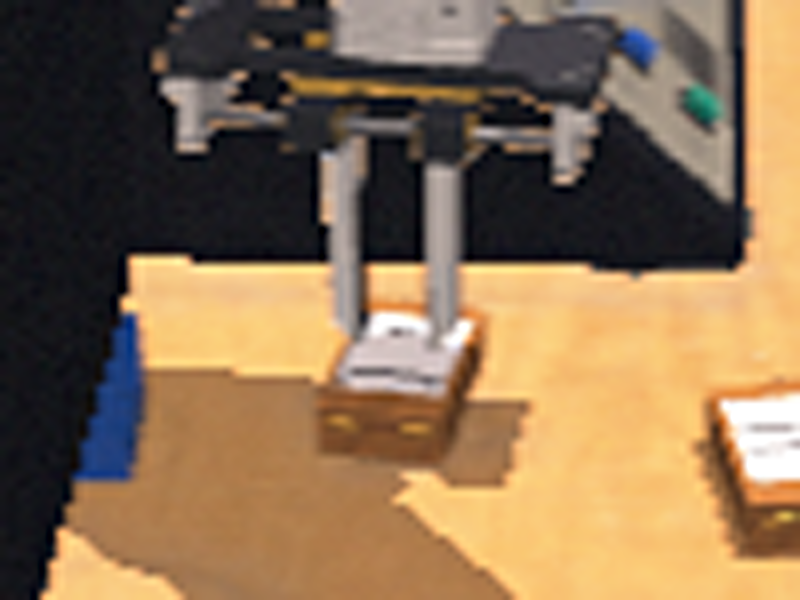

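The side crop shows the tips at (345,335) and (440,340), just over the lid, which puts them at z of about 33 mm. The reported TCP z is therefore about 28 mm low. I'll open, go down about 24 mm more and grip.

```bash
python3 -m jog '[{"x":0,"y":0,"z":0.002,"rx":0,"ry":0,"rz":0,"claw":1},{"x":0,"y":0,"z":0,"rx":0,"ry":0,"rz":0,"claw":1},{"x":0,"y":0,"z":0,"rx":0,"ry":0,"rz":0,"claw":1},{"x":0,"y":0,"z":0,"rx":0,"ry":0,"rz":0,"claw":1},{"x":0,"y":0,"z":0,"rx":0,"ry":0,"rz":0,"claw":1},{"x":-0.001,"y":0,"z":-0.01,"rx":0,"ry":0,"rz":-0.3,"claw":1},{"x":0,"y":0,"z":-0.01,"rx":0,"ry":0,"rz":0,"claw":1},{"x":0,"y":0,"z":0,"rx":0,"ry":0,"rz":0,"claw":1}]'
```

```text
time: 5.75
ee_pos: [623.6, -230.7, -14.9]
tcp_rot: [-179.8, -0.0, 82.1]
ft_force: [-0.4, 0.8, 0.0]
width: 78.1
finger_force: 0.0
```

```bash
python3 -m jog '[{"x":0,"y":0,"z":-0.003,"rx":0,"ry":0,"rz":0,"claw":1},{"x":0,"y":0,"z":-0.003,"rx":0,"ry":0,"rz":0,"claw":1},{"x":0,"y":0,"z":0,"rx":0,"ry":0,"rz":0,"claw":1}]'
```

```text
time: 6.0
ee_pos: [624.7, -231.3, -19.0]
tcp_rot: [-180.0, -0.0, 82.1]
ft_force: [0.8, 1.1, 0.6]
width: 93.8
finger_force: 0.0
```

```bash
python3 -m jog '[{"x":0,"y":0,"z":0,"rx":0,"ry":0,"rz":0,"claw":0.4},{"x":0,"y":0,"z":0,"rx":0,"ry":0,"rz":0,"claw":0.4},{"x":0,"y":0,"z":0,"rx":0,"ry":0,"rz":0,"claw":0.4},{"x":0,"y":0,"z":0,"rx":0,"ry":0,"rz":0,"claw":0.4},{"x":0,"y":0,"z":0,"rx":0,"ry":0,"rz":0,"claw":0.4},{"x":0,"y":0,"z":0,"rx":0,"ry":0,"rz":0,"claw":0.4},{"x":0,"y":0,"z":0,"rx":0,"ry":0,"rz":0,"claw":0.4},{"x":0,"y":0,"z":0,"rx":0,"ry":0,"rz":0,"claw":0.4}]'
```

```text
time: 6.67
ee_pos: [625.0, -231.4, -18.2]
tcp_rot: [180.0, -0.0, 82.1]
ft_force: [-0.7, -0.3, 3.4]
width: 55.7
finger_force: 30.0
```

```bash
python3 -m jog '[{"x":0,"y":0,"z":0.03,"rx":0,"ry":0,"rz":0,"claw":0.4},{"x":0,"y":0,"z":0.04,"rx":0,"ry":0,"rz":0,"claw":0.4},{"x":0,"y":0.02,"z":0.035,"rx":0,"ry":0,"rz":4,"claw":0.4},{"x":-0.003,"y":0.03,"z":0.02,"rx":0,"ry":0,"rz":5,"claw":0.4},{"x":-0.005,"y":0.035,"z":0.01,"rx":0,"ry":0,"rz":5,"claw":0.4},{"x":-0.005,"y":0.035,"z":0,"rx":0,"ry":0,"rz":5,"claw":0.4},{"x":-0.005,"y":0.02,"z":0,"rx":0,"ry":0,"rz":5,"claw":0.4},{"x":0,"y":0,"z":0,"rx":0,"ry":0,"rz":0,"claw":0.4}]'
python3 - <<'E'
from h import *
s=robot.read_state(); print(s['ee_pos'],s['tcp_rot'],s['width'])
c=robot.camera('wrist'); save(c,'w5.png')
for t in ['base_case','wide_case']:
  for r in robot.cut_out(t,c)[:2]: print(t,r['p'],r['uv'],rect(c,r['mask'],29 if t[0]=='b' else s['ee_pos'][2]+45))
E
```

```text
time: 7.33
ee_pos: [606.5, -85.6, 116.6]
tcp_rot: [180.0, -0.2, 106.8]
ft_force: [0.9, -1.5, -1.8]
width: 55.5
finger_force: 30.0
[606.51690214 -85.58022673 116.62584616] [ 1.79981563e+02 -1.52794568e-01  1.06791949e+02] 55.50850618560533
base_case 0.71 [278.2, 89.6] ((600.1336059570312, 1.7727508544921875), (56.63842010498047, 91.11747741699219), 16.349836349487305)
wide_case 0.63 [255.7, 226.6] ((603.4754638671875, -77.92070770263672), (55.35310363769531, 77.65806579589844), 16.521953582763672)
```

```bash
python3 -m jog '[{"x":-0.002,"y":0.03,"z":-0.01,"rx":0,"ry":0,"rz":-0.4,"claw":0.4},{"x":-0.002,"y":0.03,"z":-0.02,"rx":0,"ry":0,"rz":0,"claw":0.4},{"x":-0.0024,"y":0.0274,"z":-0.02,"rx":0,"ry":0,"rz":0,"claw":0.4},{"x":0,"y":0,"z":-0.02,"rx":0,"ry":0,"rz":0,"claw":0.4},{"x":0,"y":0,"z":-0.012,"rx":0,"ry":0,"rz":0,"claw":0.4},{"x":0,"y":0,"z":0,"rx":0,"ry":0,"rz":0,"claw":0.4},{"x":0,"y":0,"z":0,"rx":0,"ry":0,"rz":0,"claw":0.4}]'
```

```text
time: 8.07
ee_pos: [600.5, -6.2, 34.7]
tcp_rot: [-179.9, 0.1, 105.6]
ft_force: [0.2, -0.4, -1.4]
width: 55.8
finger_force: 30.0
```

```bash
python3 -m jog '[{"x":-0.0004,"y":0.008,"z":0,"rx":0,"ry":0,"rz":0.7,"claw":0.4},{"x":0,"y":0,"z":-0.008,"rx":0,"ry":0,"rz":0,"claw":0.4},{"x":0,"y":0,"z":-0.008,"rx":0,"ry":0,"rz":0,"claw":0.4},{"x":0,"y":0,"z":0,"rx":0,"ry":0,"rz":0,"claw":0.4},{"x":0,"y":0,"z":0,"rx":0,"ry":0,"rz":0,"claw":0.4}]'
```

```text
time: 8.48
ee_pos: [599.8, 3.8, 18.3]
tcp_rot: [-180.0, -0.0, 106.4]
ft_force: [0.9, -0.7, -0.4]
width: 55.6
finger_force: 30.0
```

```bash
python3 -m jog '[{"x":0.0003,"y":-0.002,"z":-0.002,"rx":0,"ry":0,"rz":0,"claw":0.4},{"x":0,"y":0,"z":-0.002,"rx":0,"ry":0,"rz":0,"claw":0.4},{"x":0,"y":0,"z":0,"rx":0,"ry":0,"rz":0,"claw":0.4},{"x":0,"y":0,"z":0,"rx":0,"ry":0,"rz":0,"claw":0.4}]'
```

```text
time: 8.82
ee_pos: [600.4, 1.9, 14.6]
tcp_rot: [-180.0, -0.0, 106.4]
ft_force: [-0.3, 0.7, -1.0]
width: 56.0
finger_force: 30.0
```

```bash
python3 -m jog '[{"x":0,"y":0,"z":-0.0015,"rx":0,"ry":0,"rz":0,"claw":0.4},{"x":0,"y":0,"z":0,"rx":0,"ry":0,"rz":0,"claw":0.4}]'
python3 -m jog '[{"x":0,"y":0,"z":-0.0015,"rx":0,"ry":0,"rz":0,"claw":0.4},{"x":0,"y":0,"z":0,"rx":0,"ry":0,"rz":0,"claw":0.4}]'
python3 -m jog '[{"x":0,"y":0,"z":-0.001,"rx":0,"ry":0,"rz":0,"claw":0.4},{"x":0,"y":0,"z":0,"rx":0,"ry":0,"rz":0,"claw":0.4}]'
```

```text
time: 8.98
ee_pos: [600.4, 2.1, 13.0]
tcp_rot: [-180.0, -0.0, 106.4]
ft_force: [-0.5, 0.3, -2.4]
width: 55.6
finger_force: 30.0
time: 9.15
ee_pos: [600.4, 2.1, 11.5]
tcp_rot: [-180.0, -0.0, 106.4]
ft_force: [-0.2, -0.7, -0.9]
width: 55.7
finger_force: 30.0
time: 9.32
ee_pos: [600.5, 2.1, 10.6]
tcp_rot: [-180.0, -0.0, 106.4]
ft_force: [-1.2, -1.1, -1.2]
width: 56.0
finger_force: 30.0
```

```bash
python3 -m jog '[{"x":0,"y":0,"z":-0.001,"rx":0,"ry":0,"rz":0,"claw":0.4},{"x":0,"y":0,"z":0,"rx":0,"ry":0,"rz":0,"claw":0.4}]'
python3 -m jog '[{"x":0,"y":0,"z":-0.001,"rx":0,"ry":0,"rz":0,"claw":0.4},{"x":0,"y":0,"z":0,"rx":0,"ry":0,"rz":0,"claw":0.4}]'
```

```text
time: 9.48
ee_pos: [600.6, 2.0, 10.5]
tcp_rot: [180.0, -0.0, 106.4]
ft_force: [-5.7, 1.4, 16.0]
width: 55.7
finger_force: 30.0
time: 9.65
ee_pos: [600.6, 2.0, 10.2]
tcp_rot: [180.0, -0.1, 106.4]
ft_force: [-11.1, 0.1, 29.9]
width: 55.8
finger_force: 30.0
```

```bash
python3 -m jog '[{"x":0,"y":0,"z":0.0015,"rx":0,"ry":0,"rz":0,"claw":0.4},{"x":0,"y":0,"z":0,"rx":0,"ry":0,"rz":0,"claw":0.7},{"x":0,"y":0,"z":0,"rx":0,"ry":0,"rz":0,"claw":1},{"x":0,"y":0,"z":0,"rx":0,"ry":0,"rz":0,"claw":1},{"x":0,"y":0,"z":0,"rx":0,"ry":0,"rz":0,"claw":1},{"x":0,"y":0,"z":0.04,"rx":0,"ry":0,"rz":0,"claw":1},{"x":0,"y":0,"z":0.04,"rx":0,"ry":0,"rz":0,"claw":1},{"x":0,"y":-0.03,"z":0.02,"rx":0,"ry":0,"rz":0,"claw":1}]'
python3 -m jog '[{"x":0,"y":-0.03,"z":0.02,"rx":0,"ry":0,"rz":0,"claw":1},{"x":0,"y":-0.02,"z":0,"rx":0,"ry":0,"rz":0,"claw":1},{"x":0,"y":0,"z":0,"rx":0,"ry":0,"rz":0,"claw":1}]'
python3 - <<'E'
from h import *
s=robot.read_state(); print(s['ee_pos'],s['tcp_rot'],s['width'])
c=robot.camera('wrist'); save(c,'w6.png')
for t,z in [('base_case',29),('wide_case',55),('close_case',26)]:
  for r in robot.cut_out(t,c)[:1]: print(t,r['p'],r['uv'],r['mask'].sum(),rect(c,r['mask'],z))
E
```

```text
time: 10.32
ee_pos: [602.1, -23.0, 113.2]
tcp_rot: [179.9, -0.1, 106.8]
ft_force: [2.0, 0.8, 0.4]
width: 93.8
finger_force: 0.0
time: 10.57
ee_pos: [600.7, -82.9, 131.8]
tcp_rot: [179.9, 0.1, 106.1]
ft_force: [-0.4, -0.7, -0.8]
width: 94.3
finger_force: 0.0
[600.69963569 -82.88221466 131.8054367 ] [1.79871243e+02 1.08487291e-01 1.06137525e+02] 94.30712372934951
wide_case 0.91 [286.0, 94.7] 7361 ((600.6414184570312, 0.290069580078125), (55.46908950805664, 90.59392547607422), 16.38557243347168)
close_case 0.79 [101.5, 222.6] 5068 ((464.01617431640625, -168.187744140625), (63.49165344238281, 95.24359130859375), 10.911048889160156)
```

View pics/w6.png

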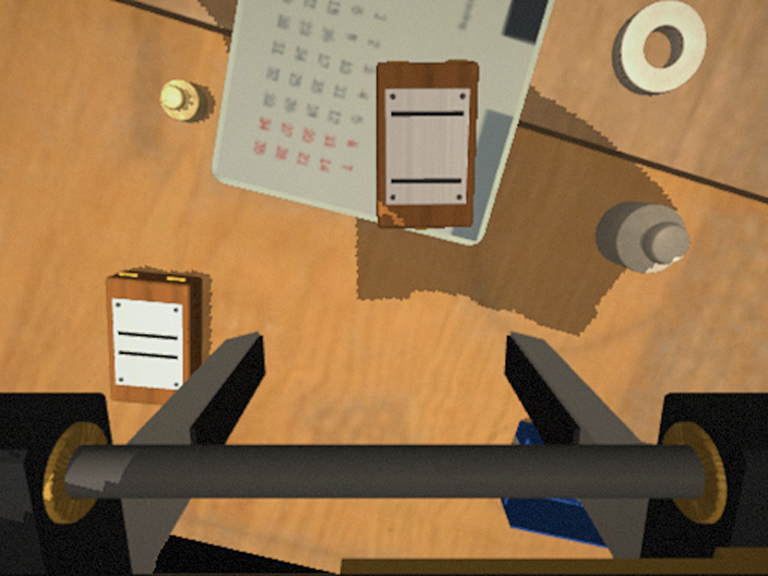

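The picture shows the wide case squarely on the base at (427,145) and the close case at (148,335).

```bash
python3 -m jog '[{"x":-0.036,"y":-0.015,"z":0.01,"rx":0,"ry":0,"rz":-1,"claw":1},{"x":-0.036,"y":-0.015,"z":0.01,"rx":0,"ry":0,"rz":-1,"claw":1},{"x":-0.036,"y":-0.015,"z":0.01,"rx":0,"ry":0,"rz":-1,"claw":1},{"x":-0.034,"y":-0.012,"z":0,"rx":0,"ry":0,"rz":-1,"claw":1},{"x":0,"y":0,"z":0,"rx":0,"ry":0,"rz":0,"claw":1},{"x":0,"y":0,"z":0,"rx":0,"ry":0,"rz":0,"claw":1}]'
python3 - <<'E'
from h import *
s=robot.read_state(); print(s['ee_pos'],s['tcp_rot'],s['width'])
c=robot.camera('wrist'); save(c,'w7.png')
for t,z in [('wide_case',55),('close_case',26)]:
  for r in robot.cut_out(t,c)[:1]: print(t,r['p'],r['uv'],r['mask'].sum(),rect(c,r['mask'],z))
E
```

```text
time: 11.27
ee_pos: [457.5, -134.1, 160.3]
tcp_rot: [179.9, -0.1, 102.4]
ft_force: [1.4, -0.1, -0.7]
width: 94.1
finger_force: 0.0
[ 457.49309569 -134.1164735   160.27625064] [ 1.79945730e+02 -1.00530702e-01  1.02441432e+02] 94.08818190634945
wide_case 0.74 [437.0, 76.6] 7299 ((595.4542236328125, -1.4306983947753906), (64.75019073486328, 90.57496643066406), 16.340410232543945)
close_case 0.8 [250.7, 209.7] 4087 ((459.36627197265625, -170.82101440429688), (55.3127555847168, 93.14154815673828), 10.364112854003906)
```

```bash
python3 -m jog '[{"x":0.001,"y":-0.02,"z":-0.02,"rx":0,"ry":0,"rz":-1,"claw":1},{"x":0.001,"y":-0.017,"z":-0.03,"rx":0,"ry":0,"rz":0,"claw":1},{"x":0,"y":0,"z":-0.03,"rx":0,"ry":0,"rz":0,"claw":1},{"x":0,"y":0,"z":-0.03,"rx":0,"ry":0,"rz":0,"claw":1},{"x":0,"y":0,"z":-0.02,"rx":0,"ry":0,"rz":0,"claw":1},{"x":0,"y":0,"z":0,"rx":0,"ry":0,"rz":0,"claw":1}]'
```

```text
time: 11.92
ee_pos: [458.6, -171.3, 26.3]
tcp_rot: [-179.6, -0.0, 101.5]
ft_force: [-0.6, 0.5, 0.5]
width: 94.0
finger_force: 0.0
```

```bash
python3 -m jog '[{"x":0.0008,"y":0,"z":-0.025,"rx":0,"ry":0,"rz":0,"claw":1},{"x":0,"y":0,"z":-0.015,"rx":0,"ry":0,"rz":0,"claw":1},{"x":0,"y":0,"z":0,"rx":0,"ry":0,"rz":0,"claw":1},{"x":0,"y":0,"z":0,"rx":0,"ry":0,"rz":0,"claw":1}]'
```

```text
time: 12.25
ee_pos: [461.5, -172.0, -9.4]
tcp_rot: [-179.9, -0.0, 101.4]
ft_force: [0.2, 0.3, 0.0]
width: 94.0
finger_force: 0.0
```

```bash
python3 -m jog '[{"x":-0.002,"y":0.0012,"z":-0.008,"rx":0,"ry":0,"rz":0,"claw":1},{"x":0,"y":0,"z":0,"rx":0,"ry":0,"rz":0,"claw":0.4},{"x":0,"y":0,"z":0,"rx":0,"ry":0,"rz":0,"claw":0.4},{"x":0,"y":0,"z":0,"rx":0,"ry":0,"rz":0,"claw":0.4},{"x":0,"y":0,"z":0,"rx":0,"ry":0,"rz":0,"claw":0.4},{"x":0,"y":0,"z":0,"rx":0,"ry":0,"rz":0,"claw":0.4},{"x":0,"y":0,"z":0,"rx":0,"ry":0,"rz":0,"claw":0.4},{"x":0,"y":0,"z":0,"rx":0,"ry":0,"rz":0,"claw":0.4}]'
python3 -m jog '[{"x":0,"y":0,"z":0,"rx":0,"ry":0,"rz":0,"claw":0.4}]'
```

```text
time: 12.92
ee_pos: [459.4, -170.7, -17.6]
tcp_rot: [180.0, -0.0, 101.4]
ft_force: [-1.2, 0.8, 4.7]
width: 56.0
finger_force: 30.0
time: 13.0
ee_pos: [459.4, -170.8, -17.7]
tcp_rot: [180.0, -0.0, 101.4]
ft_force: [-1.1, 1.1, 6.9]
width: 56.0
finger_force: 30.0
```

```bash
python3 -m jog '[{"x":0,"y":0,"z":0.03,"rx":0,"ry":0,"rz":0,"claw":0.4},{"x":0,"y":0,"z":0.04,"rx":0,"ry":0,"rz":0,"claw":0.4},{"x":0.01,"y":0.008,"z":0.035,"rx":0,"ry":0,"rz":1,"claw":0.4},{"x":0.03,"y":0.018,"z":0.02,"rx":0,"ry":0,"rz":2,"claw":0.4},{"x":0.034,"y":0.02,"z":0.01,"rx":0,"ry":0,"rz":2,"claw":0.4},{"x":0.034,"y":0.02,"z":0,"rx":0,"ry":0,"rz":0,"claw":0.4},{"x":0.032,"y":0.02,"z":0,"rx":0,"ry":0,"rz":0,"claw":0.4},{"x":0,"y":0,"z":0,"rx":0,"ry":0,"rz":0,"claw":0.4}]'
python3 - <<'E'
from h import *
s=robot.read_state(); print(s['ee_pos'],s['tcp_rot'],s['width'])
c=robot.camera('wrist'); save(c,'w8.png')
for t in ['wide_case','close_case']:
  for r in robot.cut_out(t,c)[:2]: print(t,r['p'],r['uv'],r['mask'].sum(),rect(c,r['mask'],55))
E
```

```text
time: 13.67
ee_pos: [604.6, -78.9, 116.7]
tcp_rot: [179.9, -0.0, 106.8]
ft_force: [-2.2, 0.6, -1.9]
width: 55.8
finger_force: 30.0
[604.58322365 -78.8699861  116.66982649] [ 1.79892113e+02 -7.86410395e-03  1.06830658e+02] 55.8152325459101
wide_case 0.73 [280.8, 98.9] 8128 ((600.3863525390625, 0.15446090698242188), (56.34052658081055, 90.40082550048828), 16.112579345703125)
close_case 0.85 [256.9, 229.8] 13892 ((613.9885864257812, -110.26128387451172), (90.28634643554688, 127.57173156738281), 16.170021057128906)
```

```bash
python3 -m jog '[{"x":-0.002,"y":0.03,"z":-0.005,"rx":0,"ry":0,"rz":-0.5,"claw":0.4},{"x":-0.001,"y":0.03,"z":-0.01,"rx":0,"ry":0,"rz":0,"claw":0.4},{"x":-0.001,"y":0.02,"z":-0.02,"rx":0,"ry":0,"rz":0,"claw":0.4},{"x":0,"y":0,"z":-0.012,"rx":0,"ry":0,"rz":0,"claw":0.4},{"x":0,"y":0,"z":-0.01,"rx":0,"ry":0,"rz":0,"claw":0.4},{"x":0,"y":0,"z":0,"rx":0,"ry":0,"rz":0,"claw":0.4},{"x":0,"y":0,"z":0,"rx":0,"ry":0,"rz":0,"claw":0.4},{"x":0,"y":0,"z":0,"rx":0,"ry":0,"rz":0,"claw":0.4}]'
```

```text
time: 14.48
ee_pos: [595.5, -6.4, 60.9]
tcp_rot: [180.0, 0.0, 105.8]
ft_force: [0.9, 0.4, -3.1]
width: 55.8
finger_force: 30.0
```

```bash
python3 -m jog '[{"x":0.0049,"y":0.0074,"z":0,"rx":0,"ry":0,"rz":0.5,"claw":0.4},{"x":0,"y":0,"z":-0.008,"rx":0,"ry":0,"rz":0,"claw":0.4},{"x":0,"y":0,"z":-0.008,"rx":0,"ry":0,"rz":0,"claw":0.4},{"x":0,"y":0,"z":0,"rx":0,"ry":0,"rz":0,"claw":0.4},{"x":0,"y":0,"z":0,"rx":0,"ry":0,"rz":0,"claw":0.4}]'
```

```text
time: 14.9
ee_pos: [599.6, 2.4, 43.5]
tcp_rot: [-179.9, -0.0, 106.4]
ft_force: [0.4, 0.1, -2.3]
width: 55.8
finger_force: 30.0
```

```bash
python3 -m jog '[{"x":0.0007,"y":-0.0012,"z":-0.002,"rx":0,"ry":0,"rz":0,"claw":0.4},{"x":0,"y":0,"z":-0.002,"rx":0,"ry":0,"rz":0,"claw":0.4},{"x":0,"y":0,"z":0,"rx":0,"ry":0,"rz":0,"claw":0.4},{"x":0,"y":0,"z":0,"rx":0,"ry":0,"rz":0,"claw":0.4}]'
python3 -m jog '[{"x":0,"y":0,"z":-0.001,"rx":0,"ry":0,"rz":0,"claw":0.4},{"x":0,"y":0,"z":0,"rx":0,"ry":0,"rz":0,"claw":0.4}]'
```

```text
time: 15.23
ee_pos: [600.9, 1.4, 40.1]
tcp_rot: [-180.0, -0.0, 106.4]
ft_force: [-0.3, 0.7, -2.2]
width: 55.8
finger_force: 30.0
time: 15.4
ee_pos: [600.9, 1.5, 39.1]
tcp_rot: [180.0, -0.0, 106.4]
ft_force: [0.7, 0.2, -2.3]
width: 55.6
finger_force: 30.0
```

```bash
python3 -m jog '[{"x":-0.0004,"y":-0.0003,"z":-0.001,"rx":0,"ry":0,"rz":0,"claw":0.4},{"x":0,"y":0,"z":0,"rx":0,"ry":0,"rz":0,"claw":0.4}]'
python3 -m jog '[{"x":0,"y":0,"z":-0.0008,"rx":0,"ry":0,"rz":0,"claw":0.4},{"x":0,"y":0,"z":0,"rx":0,"ry":0,"rz":0,"claw":0.4}]'
python3 -m jog '[{"x":0,"y":0,"z":-0.0006,"rx":0,"ry":0,"rz":0,"claw":0.4},{"x":0,"y":0,"z":0,"rx":0,"ry":0,"rz":0,"claw":0.4}]'
```

```text
time: 15.57
ee_pos: [600.3, 1.1, 38.1]
tcp_rot: [-180.0, -0.0, 106.4]
ft_force: [-0.3, 0.7, -4.0]
width: 55.9
finger_force: 30.0
time: 15.73
ee_pos: [600.4, 1.2, 37.2]
tcp_rot: [-180.0, -0.0, 106.4]
ft_force: [0.5, -0.2, -1.8]
width: 55.8
finger_force: 30.0
time: 15.9
ee_pos: [600.4, 1.1, 37.2]
tcp_rot: [-180.0, -0.0, 106.4]
ft_force: [-3.4, 1.0, 6.8]
width: 56.2
finger_force: 30.0
```

```bash
python3 -m jog '[{"x":0,"y":0,"z":0.0006,"rx":0,"ry":0,"rz":0,"claw":0.5},{"x":0,"y":0,"z":0,"rx":0,"ry":0,"rz":0,"claw":0.8},{"x":0,"y":0,"z":0,"rx":0,"ry":0,"rz":0,"claw":1},{"x":0,"y":0,"z":0,"rx":0,"ry":0,"rz":0,"claw":1},{"x":0,"y":0,"z":0,"rx":0,"ry":0,"rz":0,"claw":1},{"x":0,"y":0,"z":0.04,"rx":0,"ry":0,"rz":0,"claw":1},{"x":0,"y":0,"z":0.04,"rx":0,"ry":0,"rz":0,"claw":1},{"x":0,"y":0,"z":0.04,"rx":0,"ry":0,"rz":0,"claw":1}]'
python3 - <<'E'
from h import *
s=robot.read_state(); print(s['ee_pos'],s['tcp_rot'],s['qpos'])
c=robot.camera('top')
for t in ['tweezers','stand']:
  for r in robot.cut_out(t,c)[:2]: print(t,r['p'],r['uv'],r['mask'].sum(),rect(c,r['mask'],51 if t[0]=='t' else 10))
E
```

```text
time: 16.57
ee_pos: [599.8, 0.7, 158.5]
tcp_rot: [-179.9, 0.0, 106.4]
ft_force: [0.4, 1.6, 0.3]
width: 93.5
finger_force: 0.0
[599.81792038   0.65787216 158.48315561] [-1.79902182e+02  2.72340527e-02  1.06386956e+02] [-37.42983429  22.15390439  40.26419225 104.73275845 -16.42663103
  59.15723583  25.68644412]
stand 0.55 [146.7, 169.6] 107 ((638.8389892578125, 237.63406372070312), (46.850685119628906, 22.855119705200195), 3.641301155090332)
```

```bash
python3 -m jog '[{"x":0,"y":0.01,"z":0.02,"rx":0,"ry":0,"rz":-7,"claw":1},{"x":0,"y":0.02,"z":0.02,"rx":0,"ry":0,"rz":-7,"claw":1},{"x":0,"y":0.02,"z":0,"rx":0,"ry":0,"rz":-7,"claw":1},{"x":0,"y":0.02,"z":0,"rx":0,"ry":0,"rz":-7,"claw":1},{"x":0,"y":0.02,"z":0,"rx":0,"ry":0,"rz":-7,"claw":1},{"x":0,"y":0.02,"z":0,"rx":0,"ry":0,"rz":-7,"claw":1},{"x":0,"y":0.02,"z":0,"rx":0,"ry":0,"rz":-7,"claw":1},{"x":0,"y":0.02,"z":0,"rx":0,"ry":0,"rz":-7,"claw":1}]'
python3 -c "
from h import *
print(robot.read_state()['qpos'])"
```

```text
time: 17.38
ee_pos: [599.8, 152.1, 196.3]
tcp_rot: [-180.0, 0.1, 50.1]
ft_force: [-0.3, 0.3, -0.1]
width: 94.2
finger_force: 0.0
[-59.22681425  25.57522684  53.0782426  100.36323647 -22.2876416
  65.39749479 -39.23031563]
```

```bash
python3 -m jog '[{"x":-0.005,"y":0.02,"z":0,"rx":0,"ry":0,"rz":-7.1,"claw":1},{"x":-0.005,"y":0.02,"z":0,"rx":0,"ry":0,"rz":-7.1,"claw":1},{"x":-0.005,"y":0.015,"z":0,"rx":0,"ry":0,"rz":-7.1,"claw":1},{"x":-0.005,"y":0.015,"z":0,"rx":0,"ry":0,"rz":-7.1,"claw":1},{"x":-0.005,"y":0,"z":0,"rx":0,"ry":0,"rz":-7.1,"claw":1},{"x":-0.005,"y":0,"z":0,"rx":0,"ry":0,"rz":-7.1,"claw":1},{"x":0,"y":0,"z":0,"rx":0,"ry":0,"rz":-7.1,"claw":1},{"x":0,"y":0,"z":0,"rx":0,"ry":0,"rz":0,"claw":1}]'
python3 - <<'E'
from h import *
s=robot.read_state(); print(s['ee_pos'],s['tcp_rot'],s['qpos'])
c=robot.camera('wrist'); save(c,'w9.png'); print(c['xyz'],c['rotation'])
for t,z in [('tweezers',51),('stand',8)]:
  for r in robot.cut_out(t,c)[:2]: print(t,r['p'],r['uv'],r['mask'].sum(),rect(c,r['mask'],z))
E
```

```text
time: 18.05
ee_pos: [569.7, 221.3, 196.1]
tcp_rot: [179.9, 0.1, 0.4]
ft_force: [0.5, 0.1, -0.4]
width: 93.7
finger_force: 0.0
[569.6940781  221.3435946  196.11092036] [1.79909297e+02 6.71466599e-02 3.86409748e-01] [-73.8472798   31.23480786  66.57195327 101.64219389 -30.77234816
  68.07137453 -87.75395926]
[639.92899179 221.08151694 403.45887518] [ 1.65897876e+02 -1.10137764e-01 -8.96227847e+01]
tweezers 0.69 [243.6, 151.3] 988 ((514.0983276367188, 225.45399475097656), (15.907554626464844, 30.170734405517578), 89.85882568359375)
tweezers 0.63 [419.5, 141.6] 1072 ((616.5944213867188, 21.42269515991211), (52.22451400756836, 105.5831527709961), 47.63771438598633)
stand 0.58 [253.2, 160.1] 4436 ((574.6231689453125, 217.81072998046875), (171.77720642089844, 42.063053131103516), 1.18494713306427)
stand 0.29 [247.7, 161.9] 1330 ((575.1860961914062, 217.271240234375), (20.538984298706055, 190.1223602294922), 83.83855438232422)
```

View pics/w9.png

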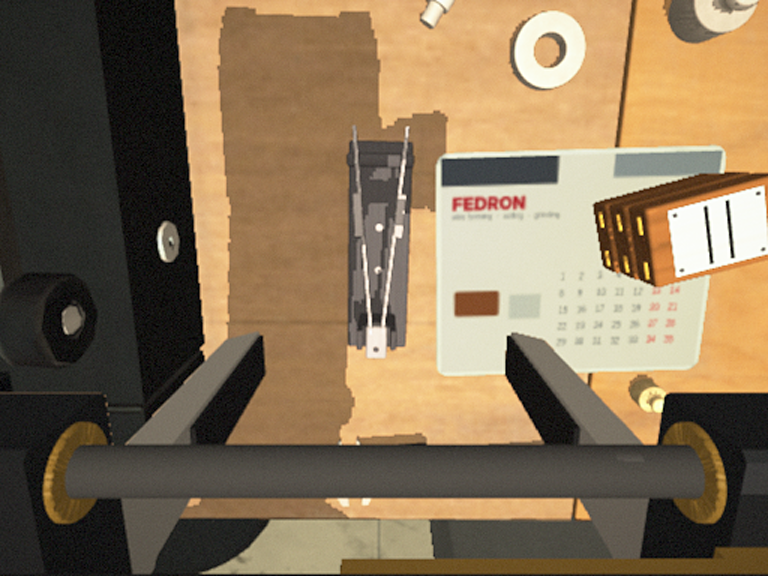

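The picture shows the tweezers on the stand, with heel at (376,343) and tips at (354,128) and (407,128). The column at right looks flush, and the machine wall's foot runs along column ~190.

```bash
python3 - <<'E'
from h import *
c=robot.camera('wrist'); k=1.5
h=onz(c,(376/k,343/k),57); a=onz(c,(354/k,128/k),51); b=onz(c,(407.5/k,128/k),51)
print('heel',h,'tips',a,b,(a+b)/2,'wall',onz(c,(190/k,200/k),0),onz(c,(200/k,330/k),0))
m=(a+b)/2; d=m-h; print('yaw',np.degrees(np.arctan2(d[1],d[0])),np.linalg.norm(d[:2]))
# grey pads
f=c['frame']; g=cv2.cvtColor(f,cv2.COLOR_RGB2GRAY)
cv2.imwrite('pics/tw.png',cv2.resize(f[75:245,220:285,::-1],None,fx=3.4,fy=3.4,interpolation=cv2.INTER_CUBIC))
E
```

```text
heel [513.0762127  224.90120553  57.        ] tips [666.92566903 242.06077283  51.        ] [667.54727493 205.33849981  51.        ] [667.23647198 223.69963632  51.        ] wall [612.80105173 378.25133371   0.        ] [501.61577591 378.41372531   0.        ]
yaw -0.4465706708515105 154.16494189274044
```

View pics/tw.png

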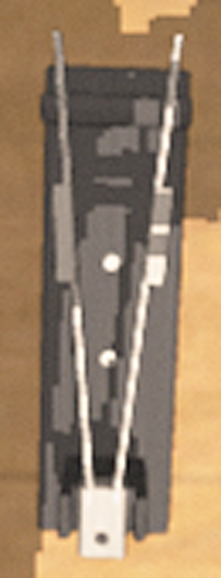

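The crop shows the pads at rows 185–285 on both blades and the heel at (103,522), consistent with pads centred near (608, 224).

```bash
python3 -m jog '[{"x":0.02,"y":0.0015,"z":0,"rx":0,"ry":0,"rz":-0.8,"claw":1},{"x":0.018,"y":0.0015,"z":-0.01,"rx":0,"ry":0,"rz":0,"claw":1},{"x":0,"y":0,"z":-0.03,"rx":0,"ry":0,"rz":0,"claw":1},{"x":0,"y":0,"z":-0.03,"rx":0,"ry":0,"rz":0,"claw":1},{"x":0,"y":0,"z":-0.03,"rx":0,"ry":0,"rz":0,"claw":1},{"x":0,"y":0,"z":-0.02,"rx":0,"ry":0,"rz":0,"claw":1},{"x":0,"y":0,"z":0,"rx":0,"ry":0,"rz":0,"claw":1},{"x":0,"y":0,"z":0,"rx":0,"ry":0,"rz":0,"claw":1}]'
```

```text
time: 18.92
ee_pos: [608.3, 223.6, 77.3]
tcp_rot: [180.0, 0.1, -0.0]
ft_force: [-0.1, 0.5, 0.9]
width: 93.8
finger_force: 0.0
```

```bash
python3 -m jog '[{"x":0,"y":0.0006,"z":-0.02,"rx":0,"ry":0,"rz":-0.4,"claw":1},{"x":0,"y":0,"z":-0.02,"rx":0,"ry":0,"rz":0,"claw":1},{"x":0,"y":0,"z":-0.015,"rx":0,"ry":0,"rz":0,"claw":1},{"x":0,"y":0,"z":-0.007,"rx":0,"ry":0,"rz":0,"claw":1},{"x":0,"y":0,"z":0,"rx":0,"ry":0,"rz":0,"claw":1},{"x":0,"y":0,"z":0,"rx":0,"ry":0,"rz":0,"claw":1}]'
```

```text
time: 19.42
ee_pos: [609.0, 224.7, 16.3]
tcp_rot: [-180.0, -0.0, -0.5]
ft_force: [0.9, -0.1, 0.0]
width: 94.1
finger_force: 0.0
```

```bash
python3 -m jog '[{"x":-0.001,"y":-0.0004,"z":-0.006,"rx":0,"ry":0,"rz":0,"claw":1},{"x":0,"y":0,"z":-0.005,"rx":0,"ry":0,"rz":0,"claw":0.42},{"x":0,"y":0,"z":0,"rx":0,"ry":0,"rz":0,"claw":0.42},{"x":0,"y":0,"z":0,"rx":0,"ry":0,"rz":0,"claw":0.42},{"x":0,"y":0,"z":0,"rx":0,"ry":0,"rz":0,"claw":0.42},{"x":0,"y":0,"z":0,"rx":0,"ry":0,"rz":0,"claw":0.42},{"x":0,"y":0,"z":0,"rx":0,"ry":0,"rz":0,"claw":0.42},{"x":0,"y":0,"z":0,"rx":0,"ry":0,"rz":0,"claw":0.42}]'
python3 -m jog '[{"x":0,"y":0,"z":0,"rx":0,"ry":0,"rz":0,"claw":0.42},{"x":0,"y":0,"z":0,"rx":0,"ry":0,"rz":0,"claw":0.42},{"x":0,"y":0,"z":0,"rx":0,"ry":0,"rz":0,"claw":0.42}]'
```

```text
time: 20.08
ee_pos: [607.5, 224.4, 4.5]
tcp_rot: [-180.0, -0.0, -0.5]
ft_force: [0.2, 0.1, -0.4]
width: 50.9
finger_force: 0.0
time: 20.33
ee_pos: [607.5, 224.4, 4.4]
tcp_rot: [-180.0, -0.0, -0.5]
ft_force: [0.2, -0.8, -0.4]
width: 39.6
finger_force: 0.0
```

```bash
python3 -m jog '[{"x":0,"y":0,"z":0,"rx":0,"ry":0,"rz":0,"claw":0.38},{"x":0,"y":0,"z":0,"rx":0,"ry":0,"rz":0,"claw":0.35},{"x":0,"y":0,"z":0,"rx":0,"ry":0,"rz":0,"claw":0.33},{"x":0,"y":0,"z":0,"rx":0,"ry":0,"rz":0,"claw":0.32},{"x":0,"y":0,"z":0,"rx":0,"ry":0,"rz":0,"claw":0.32},{"x":0,"y":0,"z":0,"rx":0,"ry":0,"rz":0,"claw":0.32}]'
python3 - <<'E'
from h import *
c=robot.camera('wrist'); save(c,'w10.png'); s=robot.read_state(); print(s['width'],s['finger_force'],c['xyz'],c['rotation'])
for r in robot.cut_out('tweezers',c)[:2]: print(r['p'],r['uv'],r['mask'].sum())
E
```

```text
time: 20.83
ee_pos: [607.5, 224.4, 4.4]
tcp_rot: [-180.0, -0.0, -0.5]
ft_force: [0.9, 0.2, 0.3]
width: 30.2
finger_force: 3.6
29.972881302667137 3.62988661117555 [677.4323461  222.65739713 211.80551669] [ 1.65965383e+02 -1.55393325e-02 -9.04888187e+01]
0.84 [272.9, 244.2] 3655
```

```bash
python3 -m jog '[{"x":0,"y":0,"z":0,"rx":0,"ry":0,"rz":0,"claw":0.29},{"x":0,"y":0,"z":0,"rx":0,"ry":0,"rz":0,"claw":0.27},{"x":0,"y":0,"z":0,"rx":0,"ry":0,"rz":0,"claw":0.26},{"x":0,"y":0,"z":0,"rx":0,"ry":0,"rz":0,"claw":0.26},{"x":0,"y":0,"z":0,"rx":0,"ry":0,"rz":0,"claw":0.26},{"x":0,"y":0,"z":0,"rx":0,"ry":0,"rz":0,"claw":0.26},{"x":0,"y":0,"z":0,"rx":0,"ry":0,"rz":0,"claw":0.26}]'
python3 - <<'E'
from h import *
W=[];F=[]
for i in range(4):
    c=robot.camera('wrist'); s=robot.read_state(); W.append(s['width']);F.append(s['finger_force'])
print(W,F)
# tip detection strip: expected tip position
p=proj(c,[667,224,51]); print(p)
cv2.imwrite('pics/w11.png',cv2.resize(c['frame'][60:260,186:326,::-1],None,fx=3,fy=3,interpolation=cv2.INTER_CUBIC))
E
```

```text
time: 21.52
ee_pos: [607.4, 224.3, 4.3]
tcp_rot: [-180.0, 0.0, -0.5]
ft_force: [-0.4, -0.5, -0.4]
width: 24.8
finger_force: 5.3
[24.49735353889222, 24.283136269181796, 24.785782805523134, 24.605575191460524] [5.269004479050636, 5.269888490438461, 5.2707213163375854, 5.271249040961266]
[253.48212456 134.57681916]
```

View pics/w11.png

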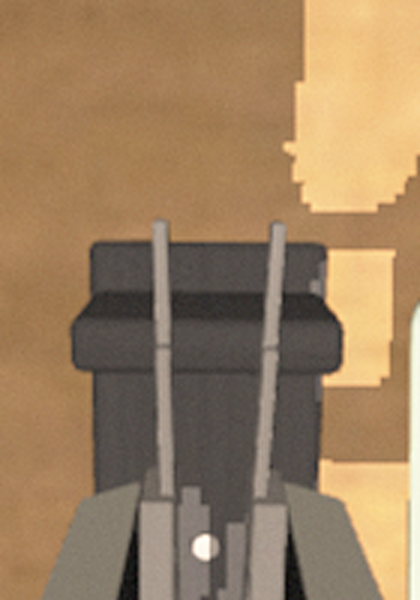

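The picture shows the squeezed tweezers gripped at the pads, tips at (161,222) and (278,222), gap about 15–16 mm and tips well apart. Next I trim the grip slightly and lift.

```bash
python3 -m jog '[{"x":0,"y":0,"z":0,"rx":0,"ry":0,"rz":0,"claw":0.252},{"x":0,"y":0,"z":0.001,"rx":0,"ry":0,"rz":0,"claw":0.252},{"x":0,"y":0,"z":0.003,"rx":0,"ry":0,"rz":0,"claw":0.252},{"x":0,"y":0,"z":0.005,"rx":0,"ry":0,"rz":0,"claw":0.252},{"x":0,"y":0,"z":0.008,"rx":0,"ry":0,"rz":0,"claw":0.252},{"x":0,"y":0,"z":0.012,"rx":0,"ry":0,"rz":0,"claw":0.252},{"x":0,"y":0,"z":0.015,"rx":0,"ry":0,"rz":0,"claw":0.252},{"x":0,"y":0,"z":0.015,"rx":0,"ry":0,"rz":0,"claw":0.252}]'
python3 -m jog '[{"x":0,"y":0,"z":0.015,"rx":0,"ry":0,"rz":0,"claw":0.252},{"x":0,"y":0,"z":0.015,"rx":0,"ry":0,"rz":0,"claw":0.252},{"x":0,"y":-0.004,"z":0.012,"rx":0,"ry":0,"rz":0,"claw":0.252},{"x":-0.003,"y":-0.01,"z":0.005,"rx":0,"ry":0,"rz":1,"claw":0.252},{"x":-0.004,"y":-0.015,"z":0.002,"rx":0,"ry":0,"rz":1,"claw":0.252},{"x":-0.005,"y":-0.018,"z":0,"rx":0,"ry":0,"rz":1.5,"claw":0.252},{"x":-0.006,"y":-0.02,"z":0,"rx":0,"ry":0,"rz":1.5,"claw":0.252},{"x":-0.006,"y":-0.02,"z":0,"rx":0,"ry":0,"rz":1.5,"claw":0.252}]'
python3 - <<'E'
from h import *
c=robot.camera('wrist'); save(c,'w12.png'); s=robot.read_state(); print(s['width'],s['finger_force'])
t=s['ee_pos']; a=np.radians(s['tcp_rot'][2])
print(proj(c,[t[0]+60*np.cos(a),t[1]+60*np.sin(a),t[2]+46.6]))
r=robot.cut_out('tweezers',c)[:1]
for q in r:
  v,u=np.where(q['mask']); print(q['p'],q['uv'],v.min(),v.max()); 
  for k in range(v.min(),v.min()+30,6): print(k,u[v==k])
E
```

```text
time: 22.38
ee_pos: [607.6, 224.3, 65.3]
tcp_rot: [-180.0, -0.0, -0.5]
ft_force: [-0.1, -0.1, -0.5]
width: 23.6
finger_force: 5.2
time: 23.05
ee_pos: [582.6, 135.7, 112.4]
tcp_rot: [180.0, 0.0, 6.1]
ft_force: [-0.3, -1.1, -0.5]
width: 23.9
finger_force: 5.2
24.11908312529132 5.237751603126526
[263.6292533  136.62721558]
0.66 [247.0, 240.3] 134 372
134 [239 240 241 242 277 278]
140 [239 240 241 242 243 275 276 277 278 279]
146 [239 240 241 242 243 275 276 277 278 279]
152 [239 240 241 242 243 275 276 277 278]
158 [239 240 241 242 243 275 276 277]
```

```bash
python3 -m jog '[{"x":-0.005,"y":-0.02,"z":0,"rx":0,"ry":0,"rz":1.5,"claw":0.252},{"x":-0.006,"y":-0.022,"z":0,"rx":0,"ry":0,"rz":1.5,"claw":0.252},{"x":-0.006,"y":-0.022,"z":0,"rx":0,"ry":0,"rz":1.5,"claw":0.252},{"x":-0.006,"y":-0.022,"z":0,"rx":0,"ry":0,"rz":1.5,"claw":0.252},{"x":-0.006,"y":-0.022,"z":0,"rx":0,"ry":0,"rz":1.5,"claw":0.252},{"x":-0.005,"y":-0.02,"z":0,"rx":0,"ry":0,"rz":1.5,"claw":0.252},{"x":-0.004,"y":-0.014,"z":0,"rx":0,"ry":0,"rz":1,"claw":0.252},{"x":-0.002,"y":-0.006,"z":0,"rx":0,"ry":0,"rz":0.5,"claw":0.252}]'
python3 -m jog '[{"x":0,"y":0,"z":0,"rx":0,"ry":0,"rz":0,"claw":0.252},{"x":0,"y":0,"z":0,"rx":0,"ry":0,"rz":0,"claw":0.252}]'
```

```text
time: 23.82
ee_pos: [542.5, -13.0, 112.6]
tcp_rot: [-180.0, -0.0, 16.5]
ft_force: [-0.2, 0.4, -0.9]
width: 23.8
finger_force: 5.2
time: 23.98
ee_pos: [543.6, -10.2, 112.4]
tcp_rot: [-180.0, -0.0, 16.5]
ft_force: [-0.2, 0.3, -0.8]
width: 23.5
finger_force: 5.2
```

```bash
cat > lid.py <<'E'
from h import *
def warp(c,ctr,ang,z,hx=45,hy=45,s=4):
    a=np.radians(ang); ex=np.array([np.cos(a),np.sin(a)]); ey=np.array([-ex[1],ex[0]])
    q=[(-hx,-hy),(hx,-hy),(hx,hy),(-hx,hy)]
    src=np.float32([proj(c,[*(np.array(ctr)+x*ex+y*ey),z]) for x,y in q]); dst=np.float32([((x+hx)*s,(y+hy)*s) for x,y in q])
    H=cv2.getPerspectiveTransform(src,dst)
    return cv2.warpPerspective(c['frame'],H,(2*hx*s,2*hy*s),flags=cv2.INTER_CUBIC)
c=robot.camera('wrist'); s=robot.read_state(); t=s['ee_pos']; a=s['tcp_rot'][2]
print(t,s['tcp_rot'],s['width'],s['finger_force'])
ctr=(600.4,1.0); A=16.3
w=warp(c,ctr,A,81); cv2.imwrite('pics/lid_%d.png'%int(s['time']*100),w[:,:,::-1])
g=cv2.cvtColor(w,cv2.COLOR_RGB2GRAY).astype(float)
sat=w.max(2).astype(int)-w.min(2)
pl=(cv2.morphologyEx(((sat<45)&(g>110)).astype(np.uint8),cv2.MORPH_CLOSE,np.ones((25,25))))
n,l,st,ce=cv2.connectedComponentsWithStats(pl); k=1+np.argmax(st[1:,4]); print('plate x,y mm',(ce[k]/4-45).round(2),'size',st[k,2:4]/4)
for x in (-14,-7,0,7,14): # column strips
    pr=g[:, int((x+45)*4)-8:int((x+45)*4)+8].mean(1); y=np.arange(len(pr))/4-45
    m=(abs(y)<30); lo=[(round(y[i],2),int(pr[i])) for i in range(4,len(pr)-4) if m[i] and pr[i]==pr[i-6:i+7].min() and pr[i]<0.75*np.median(pr[abs(y)<25])]
    print(x,lo)
# tips in image
zt=t[2]+46.6
for q in robot.cut_out('tweezers',c)[:1]:
    v,u=np.where(q['mask']); 
    for r0 in (v.min(),v.min()+4,v.min()+8,v.min()+12):
        us=np.unique(u[v==r0]); gap=np.argmax(np.diff(us)); L=onz(c,(us[gap]+.5,r0),zt); R=onz(c,(us[gap+1]-.5,r0),zt); L0=onz(c,(us[0]-.5,r0),zt); R0=onz(c,(us[-1]+.5,r0),zt)
        aa=np.radians(A); E=np.array([[np.cos(aa),np.sin(aa)],[-np.sin(aa),np.cos(aa)]])
        print(r0,us[0],us[gap],us[gap+1],us[-1],'inner gap',round(np.linalg.norm(L-R),2),'outer',round(np.linalg.norm(L0-R0),2),'mid in lid frame',(E@((L+R)[:2]/2-np.array(ctr))).round(2))
E
python3 lid.py
```

```text
[543.70865146  -9.66710883 112.31010522] [-1.79981876e+02 -3.07058438e-03  1.65514142e+01] 23.710370502822872 5.242271572351456
plate x,y mm [0.57 2.17] size [90. 90.]
-14 [(np.float64(-11.25), 113), (np.float64(-8.0), 28), (np.float64(5.75), 2), (np.float64(14.5), 105), (np.float64(16.75), 112)]
-7 [(np.float64(-11.5), 114), (np.float64(-8.0), 35), (np.float64(5.75), 2), (np.float64(14.5), 104), (np.float64(17.25), 116)]
0 [(np.float64(-8.75), 8), (np.float64(5.5), 16)]
7 [(np.float64(-8.5), 4), (np.float64(4.75), 13)]
14 [(np.float64(-8.5), 13), (np.float64(4.75), 7)]
134 240 242 276 277 inner gap 16.04 outer 18.46 mid in lid frame [1.8  3.06]
138 239 243 275 279 inner gap 15.11 outer 19.98 mid in lid frame [-0.12  3.05]
142 239 243 275 279 inner gap 15.15 outer 20.04 mid in lid frame [-2.06  3.04]
146 239 243 274 279 inner gap 14.71 outer 20.1 mid in lid frame [-4.    3.27]
```

```bash
python3 -m jog '[{"x":-0.0005,"y":-0.0048,"z":-0.005,"rx":0,"ry":0,"rz":0,"claw":0.252},{"x":0,"y":0,"z":-0.012,"rx":0,"ry":0,"rz":0,"claw":0.252},{"x":0,"y":0,"z":-0.012,"rx":0,"ry":0,"rz":0,"claw":0.252},{"x":0,"y":0,"z":-0.012,"rx":0,"ry":0,"rz":0,"claw":0.252},{"x":0,"y":0,"z":-0.008,"rx":0,"ry":0,"rz":0,"claw":0.252},{"x":0,"y":0,"z":-0.002,"rx":0,"ry":0,"rz":0,"claw":0.252},{"x":0,"y":0,"z":0,"rx":0,"ry":0,"rz":0,"claw":0.252},{"x":0,"y":0,"z":0,"rx":0,"ry":0,"rz":0,"claw":0.252}]'
sed -i 's/(-14,-7,0,7,14)/(-10,-5,0,4,7,10,13,16,18)/' lid.py
cat >> lid.py <<'E'
y0=float(__import__('sys').argv[1]) if len(__import__('sys').argv)>1 else -1.5
for yy in (y0-7,y0+7):
    pr=np.array([g[int((yy+45)*4)-6:int((yy+45)*4)+7,i].min() for i in range(g.shape[1])]); x=np.arange(len(pr))/4-45
    d=x[(pr<70)&(abs(x)<26)]; print('line',yy,'x ext',d.min() if len(d) else None,d.max() if len(d) else None)
E
python3 lid.py
```

```text
time: 24.75
ee_pos: [543.1, -15.7, 61.4]
tcp_rot: [180.0, 0.0, 16.5]
ft_force: [-1.2, -0.7, -1.1]
width: 23.8
finger_force: 5.2
[543.22281522 -15.66008649  61.65019859] [ 1.79992080e+02 -2.35622547e-02  1.65043539e+01] 23.804518344518804 5.242045372724533
plate x,y mm [0.05 2.96] size [90. 90.]
-10 [(np.float64(-13.25), 114), (np.float64(-9.25), 10), (np.float64(6.0), 15), (np.float64(9.0), 115), (np.float64(29.75), 73)]
-5 [(np.float64(-13.5), 116), (np.float64(-11.5), 100), (np.float64(-8.25), 10), (np.float64(5.75), 20), (np.float64(9.25), 118)]
0 [(np.float64(-8.25), 9), (np.float64(5.25), 20)]
4 [(np.float64(-8.25), 7), (np.float64(5.25), 20)]
7 [(np.float64(-8.25), 17), (np.float64(5.25), 22), (np.float64(29.75), 65)]
10 [(np.float64(-9.5), 18), (np.float64(4.5), 16), (np.float64(29.75), 69)]
13 [(np.float64(-9.25), 16), (np.float64(4.5), 13), (np.float64(29.5), 76)]
16 [(np.float64(-9.25), 18), (np.float64(4.5), 12)]
18 [(np.float64(-29.0), 84), (np.float64(-9.25), 38), (np.float64(4.5), 30), (np.float64(25.0), 95)]Traceback (most recent call last):
  File "lid.py", line 25, in <module>
    us=np.unique(u[v==r0]); gap=np.argmax(np.diff(us)); L=onz(c,(us[gap]+.5,r0),zt); R=onz(c,(us[gap+1]-.5,r0),zt); L0=onz(c,(us[0]-.5,r0),zt); R0=onz(c,(us[-1]+.5,r0),zt)
                                ~~~~~~~~~^^^^^^^^^^^^^
    return _wrapfunc(a, 'argmax', axis=axis, out=out, **kwds)
    return bound(*args, **kwds)
ValueError: attempt to get argmax of an empty sequence
```

```bash
cat > fit.py <<'E'
from lid import *
E
python3 - <<'E'
s=open('lid.py').read()
i=s.index("for x in (-10"); j=s.index("# tips"); k=s.index("y0=float")
new='''aa=np.radians(A)
for y0 in (-8.7,5.0):
    xs=np.arange(3,18.5,.5); yc=[]
    for x in xs:
        col=g[:,int((x+45)*4)]; y=np.arange(len(col))/4-45; m=abs(y-y0)<3.2
        d=np.clip(150-col[m],0,None); yc.append((d*y[m]).sum()/d.sum())
    p=np.polyfit(xs,yc,1); print('line: y at x=0',p[1].round(2),'angle',np.degrees(p[0]).round(2))
    pr=g[int((y0+45)*4)-6:int((y0+45)*4)+7].min(0); xx=np.arange(len(pr))/4-45; d=xx[(pr<75)&(xx>5)&(xx<26)]; print('end x',d.max())
'''
t=s[:i]+new+'''zt=t[2]+46.6
f=cv2.cvtColor(c['frame'],cv2.COLOR_RGB2GRAY).astype(int)
for q in robot.cut_out('tweezers',c)[:1]:
    v,u=np.where(q['mask']); E=np.array([[np.cos(aa),np.sin(aa)],[-np.sin(aa),np.cos(aa)]])
    for side in (u<257,u>=257):
        print('top row',v[side].min())
    for r0 in range(136,160,4):
        us=np.unique(u[v==r0]); l=us[us<258]; r=us[us>=258]
        if len(l) and len(r):
            L,R=[onz(c,(k,r0),zt) for k in (l.max()+.5,r.min()-.5)]
            print(r0,l.min(),l.max(),r.min(),r.max(),'gap',round(np.linalg.norm(L-R),2),'mid',(E@((L+R)[:2]/2-np.array(ctr))).round(2))
'''
open('fit.py','w').write(t)
E
python3 fit.py; python3 fit.py
```

```text
[543.29746771 -15.43171256  61.79244189] [ 1.79999834e+02 -4.44140717e-02  1.65242507e+01] 23.686580539005703 5.242107957601547
plate x,y mm [0.1  2.93] size [90. 90.]
line: y at x=0 -8.72 angle -0.76
end x 23.0
line: y at x=0 5.22 angle -0.55
end x 25.75
top row 133
top row 134
136 238 243 274 280 gap 14.59 mid [-0.94 -1.76]
140 238 243 274 279 gap 14.64 mid [-2.86 -1.77]
144 239 243 274 279 gap 14.68 mid [-4.8  -1.78]
148 239 243 274 279 gap 14.72 mid [-6.75 -1.79]
152 239 243 274 278 gap 14.77 mid [-8.71 -1.8 ]
156 239 243 274 278 gap 14.81 mid [-10.68  -1.82]
[543.24143385 -15.34551461  61.74025652] [-1.79993901e+02 -4.34975826e-02  1.65293849e+01] 23.532540860635965 5.242109075188637
plate x,y mm [0.1  2.95] size [90. 90.]
line: y at x=0 -8.73 angle -0.73
end x 23.25
line: y at x=0 5.21 angle -0.57
end x 25.75
top row 133
top row 134
136 238 243 275 279 gap 15.09 mid [-0.93 -1.85]
140 238 243 275 279 gap 15.13 mid [-2.86 -1.86]
144 239 243 274 279 gap 14.69 mid [-4.79 -1.63]
148 239 243 274 279 gap 14.73 mid [-6.74 -1.64]
152 239 243 274 278 gap 14.77 mid [-8.7  -1.65]
156 239 243 274 278 gap 14.82 mid [-10.68  -1.66]
```

```bash
python3 -m jog '[{"x":-0.0002,"y":0.0009,"z":-0.003,"rx":0,"ry":0,"rz":-0.85,"claw":0.25},{"x":0,"y":0,"z":-0.004,"rx":0,"ry":0,"rz":0,"claw":0.25},{"x":0,"y":0,"z":-0.004,"rx":0,"ry":0,"rz":0,"claw":0.25},{"x":0,"y":0,"z":-0.002,"rx":0,"ry":0,"rz":0,"claw":0.25},{"x":0,"y":0,"z":0,"rx":0,"ry":0,"rz":0,"claw":0.25},{"x":0,"y":0,"z":0,"rx":0,"ry":0,"rz":0,"claw":0.25}]'
cat >> fit.py <<'E'
for y0 in (-8.9,5.0): print('prof',y0,[(x,int(g[int((y0+45)*4)-3:int((y0+45)*4)+4,int((x+45)*4)].mean())) for x in list(range(10,34))])
print('prof mid',[(x,int(g[int((-1.7+45)*4)-6:int((-1.7+45)*4)+7,int((x+45)*4)].mean())) for x in list(range(-34,34,2))])
for yy in range(-40,41,5): print(yy,w[int((yy+45)*4),::8].sum(1).tolist()) if yy in (-20,15) else 0
# subpixel tip edges
for r0 in (138,142,146): print(r0,f[r0,230:290].tolist())
E
python3 fit.py
```

```text
time: 25.55
ee_pos: [542.7, -14.7, 48.2]
tcp_rot: [180.0, 0.0, 15.7]
ft_force: [0.9, -0.2, -0.4]
width: 23.8
finger_force: 5.3
[542.75023579 -14.67925828  48.34716791] [1.79997433e+02 6.30182597e-03 1.56657292e+01] 23.28002939552497 5.29009111225605
plate x,y mm [-0.1   3.31] size [90. 90.]
line: y at x=0 -8.72 angle -0.7
end x 25.75
line: y at x=0 5.17 angle -0.27
end x 23.25
top row 133
top row 135
136 239 243 275 278 gap 15.06 mid [-1.3  -1.91]
140 239 243 274 279 gap 14.62 mid [-3.22 -1.65]
144 239 243 274 279 gap 14.66 mid [-5.16 -1.63]
148 239 243 274 278 gap 14.7 mid [-7.11 -1.61]
152 239 243 274 278 gap 14.75 mid [-9.06 -1.59]
156 239 243 274 278 gap 14.79 mid [-11.03  -1.58]
prof -8.9 [(10, 29), (11, 28), (12, 29), (13, 29), (14, 30), (15, 30), (16, 28), (17, 29), (18, 28), (19, 46), (20, 188), (21, 179), (22, 176), (23, 70), (24, 81), (25, 80), (26, 77), (27, 91), (28, 119), (29, 117), (30, 118), (31, 118), (32, 119), (33, 118)]
prof 5.0 [(10, 25), (11, 29), (12, 30), (13, 29), (14, 27), (15, 23), (16, 27), (17, 26), (18, 29), (19, 16), (20, 182), (21, 180), (22, 182), (23,
[... 1143 characters left out ...]
 172, 172, 145, 23, 18, 25, 30, 72, 120, 130, 122, 114, 135, 171, 169, 170, 170, 172, 169, 173, 170, 169, 170]
142 [173, 174, 171, 170, 170, 171, 173, 155, 117, 114, 125, 127, 118, 75, 24, 15, 21, 68, 136, 175, 173, 174, 173, 171, 171, 174, 175, 170, 174, 172, 173, 172, 169, 173, 171, 172, 174, 177, 180, 145, 16, 32, 26, 32, 78, 117, 123, 120, 117, 142, 177, 174, 173, 172, 173, 173, 170, 175, 171, 175]
146 [166, 172, 167, 168, 171, 170, 172, 173, 153, 102, 118, 123, 121, 92, 27, 28, 23, 49, 132, 176, 171, 169, 169, 174, 168, 171, 172, 169, 167, 170, 171, 172, 171, 170, 168, 170, 171, 169, 175, 147, 27, 24, 25, 42, 93, 128, 125, 121, 119, 144, 175, 170, 173, 173, 171, 174, 169, 172, 173, 171]
```

```bash
python3 - <<'E'
from h import *
for n,rows,a,b in [('w9.png',(132,140),340,424),('w10.png',(207,213),325,450)]:
    f=cv2.cvtColor(cv2.imread('pics/'+n),cv2.COLOR_BGR2GRAY)
    for r in rows: print(n,r,a,f[r,a:b].tolist())
E
```

```text
w9.png 132 340 [125, 123, 121, 122, 124, 122, 121, 122, 121, 124, 122, 113, 115, 134, 163, 166, 144, 119, 117, 126, 125, 123, 123, 124, 124, 126, 126, 125, 125, 127, 126, 125, 125, 123, 123, 124, 120, 117, 120, 121, 121, 124, 124, 123, 125, 126, 125, 125, 125, 126, 126, 127, 126, 123, 123, 125, 124, 123, 123, 122, 121, 121, 125, 109, 118, 176, 233, 227, 152, 113, 113, 125, 125, 122, 126, 126, 124, 124, 123, 122, 123, 122, 121, 122]
w9.png 140 340 [126, 123, 123, 122, 123, 126, 131, 131, 126, 117, 103, 89, 107, 146, 175, 167, 130, 96, 91, 104, 104, 105, 106, 105, 105, 105, 103, 101, 99, 100, 99, 101, 104, 104, 102, 101, 104, 108, 108, 106, 104, 109, 111, 110, 110, 108, 111, 118, 118, 116, 120, 120, 119, 119, 117, 114, 114, 116, 117, 115, 119, 125, 126, 134, 150, 169, 161, 137, 120, 121, 129, 125, 126, 128, 130, 131, 131, 129, 127, 125, 125, 122, 121, 124]
w10.png 207 325 [141, 138, 139, 142, 143, 141, 139, 138, 139, 142, 145, 144, 141, 140, 140, 146, 157, 169, 169, 164, 165, 167, 159, 137, 118, 119, 145, 155, 153, 151, 149, 148, 148, 147, 147, 145, 146, 145, 141, 141, 142, 140, 139, 1
[... 249 characters left out ...]
146, 142, 141, 140, 142, 144, 141, 130, 113, 111, 132, 162, 172, 166, 163, 156, 143, 126, 130, 140, 139, 139, 139, 139, 140, 141, 141, 138, 137, 142, 142, 140]
w10.png 213 325 [82, 66, 64, 70, 76, 69, 71, 75, 75, 73, 70, 67, 69, 69, 66, 73, 98, 132, 160, 169, 165, 165, 158, 143, 98, 62, 67, 69, 70, 74, 73, 70, 72, 74, 74, 73, 70, 70, 75, 74, 71, 73, 70, 68, 70, 72, 73, 73, 71, 67, 63, 69, 75, 71, 69, 68, 68, 70, 72, 71, 70, 71, 76, 75, 72, 71, 72, 74, 74, 68, 64, 70, 72, 72, 69, 69, 71, 74, 72, 70, 71, 72, 73, 74, 71, 67, 67, 68, 70, 70, 71, 72, 74, 73, 70, 70, 70, 69, 69, 71, 83, 102, 136, 165, 175, 170, 162, 167, 160, 126, 76, 61, 71, 70, 73, 82, 97, 121, 136, 135, 132, 131, 134, 135, 134]
```

```bash
python3 -m jog '[{"x":0,"y":0,"z":-0.0015,"rx":0,"ry":0,"rz":0,"claw":0.248},{"x":0,"y":0,"z":-0.0015,"rx":0,"ry":0,"rz":0,"claw":0.246},{"x":0,"y":0,"z":-0.0005,"rx":0,"ry":0,"rz":0,"claw":0.246},{"x":0,"y":0,"z":0,"rx":0,"ry":0,"rz":0,"claw":0.246},{"x":0,"y":0,"z":0,"rx":0,"ry":0,"rz":0,"claw":0.246},{"x":0,"y":0,"z":0,"rx":0,"ry":0,"rz":0,"claw":0.246},{"x":0,"y":0,"z":0,"rx":0,"ry":0,"rz":0,"claw":0.246},{"x":0,"y":0,"z":0,"rx":0,"ry":0,"rz":0,"claw":0.246}]'
python3 fit.py | grep -v '^[-1]*[0-9]* \[[0-9]*, [0-9]*, [0-9]*, [0-9]*, [0-9]*, [0-9]*, [0-9]*, [0-9]*, [0-9]*, [0-9]*, [0-9]*, [0-9]*, [0-9]*, [0-9]*, [0-9]*, [0-9]*, [0-9]*, [0-9]*, [0-9]*, [0-9]*, [0-9]*, [0-9]*, [0-9]*, [0-9]*, [0-9]*, [0-9]*, [0-9]*, [0-9]*, [0-9]*, [0-9]*, [0-9]*, [0-9]*, [0-9]*, [0-9]*, [0-9]*, [0-9]*, [0-9]*, [0-9]*, [0-9]*, [0-9]*, [0-9]*, [0-9]*, [0-9]*, [0-9]*, [0-9]*\]'
python3 - <<'E'
from h import *
W=[]
for i in range(5):
    c=robot.camera('top' if i==4 else 'wrist'); s=robot.read_state(); W.append(s['width'])
print(np.mean(W),s['finger_force'],s['ee_pos'],s['qvel'].round(2),s['ft_force'])
for t,z in [('close_case',81),('ring_gauge',14),('small_weight',30)]:
    for r in robot.cut_out(t,c)[:1]: print(t,r['p'],rect(c,r['mask'],z))
E
```

```text
time: 26.32
ee_pos: [542.8, -14.5, 44.9]
tcp_rot: [-180.0, -0.0, 15.7]
ft_force: [-0.2, 0.1, -0.7]
width: 23.3
finger_force: 5.4
[542.76579445 -14.53380879  44.9016171 ] [-1.79995484e+02 -4.48131796e-03  1.56745632e+01] 23.380366485052818 5.386274009943008
plate x,y mm [-0.11  3.39] size [90. 90.]
line: y at x=0 -8.79 angle -0.4
end x 23.0
line: y at x=0 5.22 angle -0.63
end x 23.25
top row 134
top row 134
136 239 244 274 279 gap 14.11 mid [-1.15 -1.8 ]
140 239 244 274 278 gap 14.15 mid [-3.07 -1.78]
144 240 244 274 278 gap 14.19 mid [-5.01 -1.77]
148 240 244 273 278 gap 13.74 mid [-6.96 -1.5 ]
152 240 244 273 278 gap 13.78 mid [-8.92 -1.48]
156 240 244 273 277 gap 13.82 mid [-10.89  -1.47]
prof -8.9 [(10, 23), (11, 20), (12, 25), (13, 24), (14, 26), (15, 25), (16, 26), (17, 20), (18, 22), (19, 37), (20, 188), (21, 177), (22, 173), (23, 73), (24, 82), (25, 81), (26, 76), (27, 101), (28, 119), (29, 119), (30, 116), (31, 118), (32, 119), (33, 117)]
prof 5.0 [(10, 27), (11, 28), (12, 27), (13, 28), (14, 29), (15, 26), (16, 26), (17, 29), (18, 27), (19, 15), (20, 184), (21, 180), (22, 18
[... 855 characters left out ...]
120, 122, 124, 122, 109, 48, 24, 20, 35, 123, 173, 175, 170, 173, 171, 173, 172, 170, 170, 174, 173, 172, 170, 171, 171, 170, 172, 172, 170, 178, 157, 78, 16, 20, 61, 109, 127, 123, 121, 113, 147, 173, 174, 173, 174, 170, 171, 168, 173, 172, 169]
146 [172, 171, 170, 172, 171, 169, 172, 172, 153, 116, 123, 120, 122, 110, 57, 20, 24, 34, 123, 176, 172, 168, 167, 170, 173, 174, 173, 171, 170, 175, 173, 177, 172, 171, 170, 170, 170, 172, 174, 158, 80, 18, 35, 82, 124, 123, 122, 115, 141, 173, 173, 172, 173, 171, 173, 173, 173, 171, 174, 170]
23.314920055851335 5.386440083384514 [542.77070775 -14.5182121   44.87531771] [ 0.07  0.06  0.   -0.04  0.08  0.02 -0.02] [0.02150597 0.27563373 0.62822984]
```

```bash
python3 -c "
from station import robot
print(robot.job_done())"
```

```text
the job is handed in; nothing more can be done
None
```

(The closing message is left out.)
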